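# Make up two take-home woodworking kits

## Task

Make up the two take-home kits for the woodworking class. The blue tray gets the wooden hand plane in its long well and the dark knob in one of its small wells; the green tray gets the cork sanding block in its long well, and the white knob and the yellow glue bottle each in a small well of its own. Everything stands upright, flat on the floor of its well, and the hammer, the red tin and the tape measure stay where they are.

Things in the scene. Friction and masses are not known exactly. Their poses are not given: they have to be found in the camera images.
- plane: Small wooden hand plane, loose, standing on its sole: mid-brown block 38 mm (x) by 110 mm (y) by 42 mm high, with a dark wedge and steel iron leaning out of its middle to about 80 mm high and a small dark button 12 mm high on top near the +y end. Origin at the centre of its underside, z up, length along its y. Grip it across the 38 mm block. About 200 g.
- knob_dark: Dark walnut-brown furniture knob, loose, standing on its foot, 48 mm high, round: foot 32 mm across, waist 22 mm, head 38 mm across from 26 to 44 mm above its foot (grip it there). Origin at the centre of its underside, z up its axis. About 40 g.
- cork: Cork sanding block, loose, plain speckled tan block with a grey felt top face, 40 mm (x) by 95 mm (y) by 45 mm high. Origin at the centre of its underside, z up, length along its y. About 70 g.
- knob_white: White-painted furniture knob, loose, standing on its foot, 48 mm high, round: foot 32 mm across, waist 22 mm, head 38 mm across from 26 to 44 mm above its foot (grip it there). Origin at the centre of its underside, z up its axis. About 40 g.
- glue: Small closed yellow glue bottle with a red nozzle cap, loose, standing, round: body 42 mm across and 58 mm high (grip it there), 85 mm high over the cap. Origin at the centre of its underside, z up its axis. About 90 g.
- tray_blue: Blue plastic kit tray, fixed to the bench, 150 x 150 mm outside, 13 mm high, floor 4 mm thick, walls and dividers 6 mm thick and 13 mm high. Origin at the centre of its underside, z up. Three open wells: one long well, 66 mm (x) by 138 mm (y), centred at x = +36 mm, y = 0; and two small square wells, 66 x 66 mm, centred at x = -36 mm, y = +36 mm and x = -36 mm, y = -36 mm. It may be turned any way on the bench.
- tray_green: Green plastic kit tray, fixed to the bench, 150 x 150 mm outside, 13 mm high, floor 4 mm thick, walls and dividers 6 mm thick and 13 mm high. Origin at the centre of its underside, z up. Three open wells: one long well, 66 mm (x) by 138 mm (y), centred at x = +36 mm, y = 0; and two small square wells, 66 x 66 mm, centred at x = -36 mm, y = +36 mm and x = -36 mm, y = -36 mm. It may be turned any way on the bench.
- hammer: Hammer lying on the bench towards its far edge, 270 mm long, blue handle; a bystander to leave alone. Origin on its underside, handle towards its -x.
- tin: Closed red-banded steel tin, 60 mm across and 60 mm high, standing at one side; a bystander to leave alone. Origin at the centre of its underside.
- tape: Orange and black tape measure, 62 x 36 mm and 55 mm high, standing close to the robot; a bystander to leave alone. Origin at the centre of its underside.
Mind the look-alikes: they are no part of the job. Several things have the shape of the knob_dark; the one meant has the colours described above.

How it is judged:
By the outcome, as a careful person would: the job done as asked, in the order asked, and still so for the second after the job is handed in, with the robot touching nothing.
It also fails if it takes over 133 s, if anything falls off the work surface, if the arm or the gripper's body presses on something with over 40 N, if the wrist force passes 120 N, or if a joint passes its speed limit or range.

## Robot

A 7-joint arm with a two-finger parallel gripper is mounted at the origin on the work surface. World frame = base frame: x ahead of the robot, y to its left, z up, the work surface at z = 0. Lengths are in m, angles in rad, forces in N, time in s.
With the tool pointing down it reaches from about 0.425 to 0.875 m from the base axis. Payload 4.7 kg.
Tool frame: the origin (TCP) lies at the very end of the fingers, on their centre line; the grasp point (between the pads) lies 19 mm behind it; z points along the fingers, y is the direction in which the jaws open and shut (so a half turn about z gives the same grasp; the last joint's range is limited). The gripper opens to 87 mm and grips with 3 to 60 N. Pads are 19 mm wide; open, the fingers measure 117 mm over their backs; the gripper's body (75 mm by 190 mm) begins 51 mm behind the grasp point.
Start: joints at [-1.28, 0.321, -0.07, 1.45, 0.023, 1.371, -0.057], TCP at [0.178, 0.625, 0.223] pointing down, gripper open.
Joint ranges: [-2.86, 2.86], [-0.3, 2.09], [-1.38, 1.24], [0.06, 2.45], [-1.56, 4.7], [0.09, 2.05], [-2.69, 2.69]. Speed limits (rad/s): [2.57, 2.57, 3.14, 3.14, 3.14, 3.14, 3.14].

## Interface

Orientations are given as a rotation vector (axis times angle).
In Python, from bench import ctrl, get_image, camera_info gives the robot as it stands.
- The arm moves only by the tool carry_out, never from a script. Its argument "commands" is a list of rows, each an object of numbers: "tx", "ty", "tz": the shift along the tool's x, y, z in m; "rx", "ry", "rz": the turn, a rotation vector about the tool's x, y, z in rad; "jaw": the opening, from 0 (shut) to 1 (fully open). In form: [{"tx": .., "ty": .., "tz": .., "rx": .., "ry": .., "rz": .., "jaw": ..}, ...]. A call has 1 to 12 rows; each row is the pose to reach, as a shift and turn from the pose commanded when the call began, along the tool's axes at that moment; what a row does not reach only later rows make up. A row lasts 1/8 s, in which the tool goes at most 62.5 mm and 10.7 degrees, less where a joint would pass 70% of its speed; a pose out of reach is approached as far as the arm can. A call with a gripper value outside its range is refused whole. The fingers move at their own pace and stop on an object; "grip_force" is the grip in N (left out, the last holds). Time passes only in rows, so rows that repeat a pose let the fingers close. It gives the time, the measured TCP pose, the force and the opening at its end, in the units of the state.
- ctrl.get_state(): the state, without advancing time (a new reading comes with each control period).
- get_image(name): name is "scene" or "top" or "wrist"; returns the picture (400x640x3 uint8, red, green, blue); there is no depth.
- camera_info(name): a dict with "intrinsics" (3x3 intrinsics, pixels), "R" (3x3) and "t" (3): a world point X has camera coordinates R X + t. Camera axes: x right, y down, z forward; pixel columns grow to the right and rows downward; lengths in m; the calibration is good to about 2 mm. A picture is of the moment at which its call begins: read the wrist's pose just before it. camera_info takes no time and is no camera call; for the wrist camera it gives the pose at the moment of the call.
- ctrl.close_job(): hands the job in, once; it reports no verdict.
The state is a dict: "time": time; "joint_positions": joint angles; "qd": joint speeds; "joint_torque": joint torques, N m; "position": TCP position; "tool_rot": TCP orientation; "ft_force": force on the tool from outside, world axes, zero at the start; "torque": the same for the moment, N m; "grip_width": opening from 0.0 (shut) to 1.0 (fully open).
Only numpy, scipy, OpenCV 4.12 (cv2) and the standard library are available. Lean on these libraries where they do the work, as an engineer would, in place of code of your own. Each camera call takes 0.05 s, during which the arm holds its last target.

## Working session

There is one attempt and no reset: what is moved stays moved. The work goes in short steps, Python scripts to look and compute and a tool call to move; the robot and the scene stay as the last step left them, time stands still between calls to the robot, and variables do not carry over. Pictures are saved under pics/ and viewed, and the job is handed in when it is done.

Besides the shell and the picture viewer there is one more tool, called after "Emit:" by a JSON object that holds its "fn" and its "kwargs". carry_out: Moves the arm, as the interface text tells. Its arguments: {"type":"object","properties":{"commands":{"type":"array"},"grip_force":{"type":"number"}},"required":["commands"]}

```bash
ls; mkdir -p pics; python3 - <<'E'
from bench import ctrl,get_image,camera_info
import cv2
print(ctrl.get_state())
for n in("scene","top","wrist"):
    c=camera_info(n);print(n,c)
    cv2.imwrite(f"pics/{n}0.png",get_image(n)[:,:,::-1])
E
```

```text
pics
{'time': 0.0, 'joint_positions': array([-1.27992799,  0.32184019, -0.07005513,  1.45170658,  0.02260093,
        1.37082858, -0.0568809 ]), 'qd': array([ 0.00102877,  0.00087192, -0.00086919, -0.00041966,  0.0001823 ,
       -0.00122172, -0.00064654]), 'joint_torque': array([-2.52382924e-04, -4.91293931e+01, -4.04205183e-01, -3.12534785e+01,
       -6.39248779e-02,  4.32810572e-02,  1.88705289e-04]), 'position': array([0.17752   , 0.62468486, 0.2214343 ]), 'tool_rot': array([-0.43330264, -3.11140045,  0.00312497]), 'ft_force': array([0.61519428, 0.32781034, 0.64145266]), 'torque': array([-0.00149272, -0.03312929,  0.02800576]), 'grip_width': 1.0018418138524574}
scene {'intrinsics': array([[370.0805605 ,   0.        , 315.45949305],
       [  0.        , 370.0805605 , 195.09184993],
       [  0.        ,   0.        ,   1.        ]]), 'R': array([[ 0.6195246 ,  0.78489659, -0.01125235],
       [ 0.45718414, -0.37243709, -0.80763437],
       [-0.63810026,  0.49520496, -0.58957621]]), 't': array([-0.35673892, -0.22799947,  1.43923645])}
top {'intrinsics': array([[505.41873427,   0.        , 329.76263157],
       [  0.        , 505.41873427, 202.79114757],
       [  0.        ,   0.        ,   1.        ]]), 'R': array([[ 0.02557068, -0.99940369,  0.02320356],
       [-0.99531226, -0.02761794, -0.09268635],
       [ 0.09327191, -0.02072473, -0.99542495]]), 't': array([-0.02200056,  0.55846103,  1.27384296])}
wrist {'intrinsics': array([[292.96358754,   0.        , 319.41937593],
       [  0.        , 292.96358754, 204.85431947],
       [  0.        ,   0.        ,   1.        ]]), 'R': array([[ 0.27363952,  0.96183102, -0.00158341],
       [ 0.93286987, -0.26499846,  0.24398692],
       [ 0.23425458, -0.06824157, -0.96977723]]), 't': array([-0.64881821, -0.02780448,  0.38929973])}
```

View pics/top0.png

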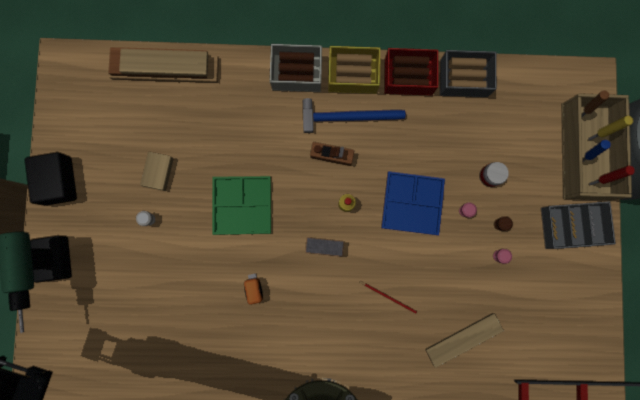

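View pics/scene0.png

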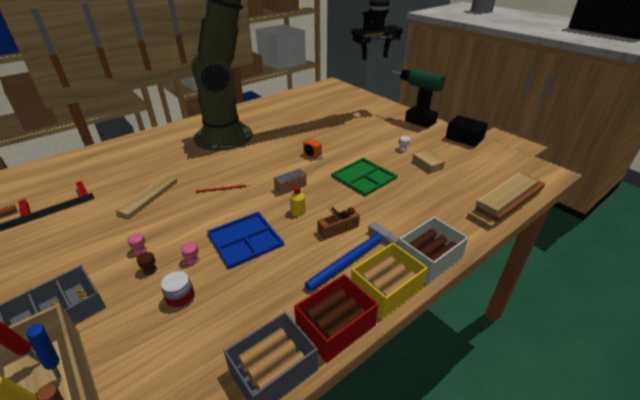

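View pics/wrist0.png

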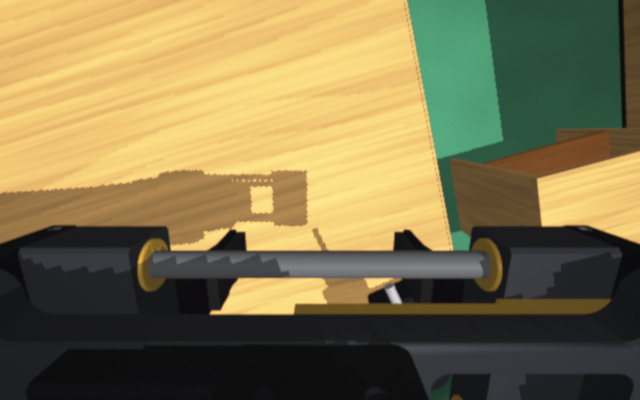

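```bash
cat > h.py <<'E'
import numpy as np,cv2
from bench import ctrl,get_image,camera_info
def ray(name,u,v,z,c=None):
    c=c or camera_info(name)
    K,R,t=c["intrinsics"],np.array(c["R"]),np.array(c["t"])
    d=R.T@np.linalg.solve(K,[u,v,1]);o=-R.T@t
    return o+d*(z-o[2])/d[2]
def proj(name,X,c=None):
    c=c or camera_info(name)
    p=c["intrinsics"]@(np.array(c["R"])@X+c["t"]);return p[:2]/p[2]
def crop(im,u,v,w,h,s,fn,g=1.0):
    a=im[v:v+h,u:u+w,::-1];a=np.clip(a.astype(float)*g,0,255).astype('uint8')
    cv2.imwrite(fn,cv2.resize(a,None,fx=s,fy=s,interpolation=cv2.INTER_CUBIC))
E
python3 - <<'E'
import cv2
from h import *
im=cv2.imread("pics/top0.png")[:,:,::-1]
crop(im,295,130,160,120,5,"pics/a.png",1.6)
crop(im,130,140,150,112,5,"pics/b.png",1.6)
crop(im,370,150,160,120,5,"pics/c.png",1.6)
E
```

```text
(no output)
```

View pics/a.png

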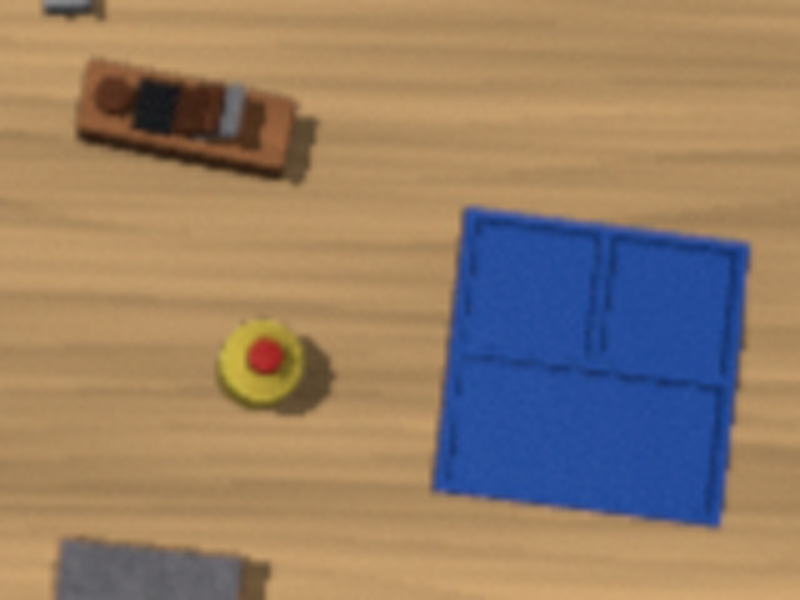

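View pics/b.png

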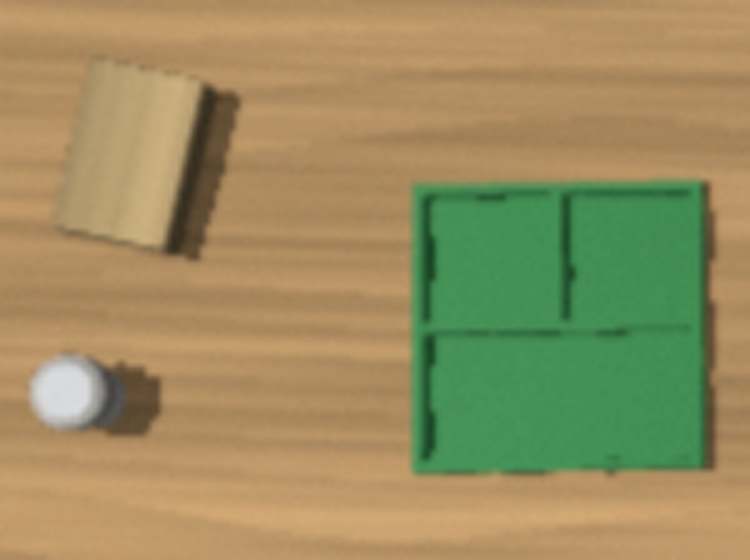

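View pics/c.png

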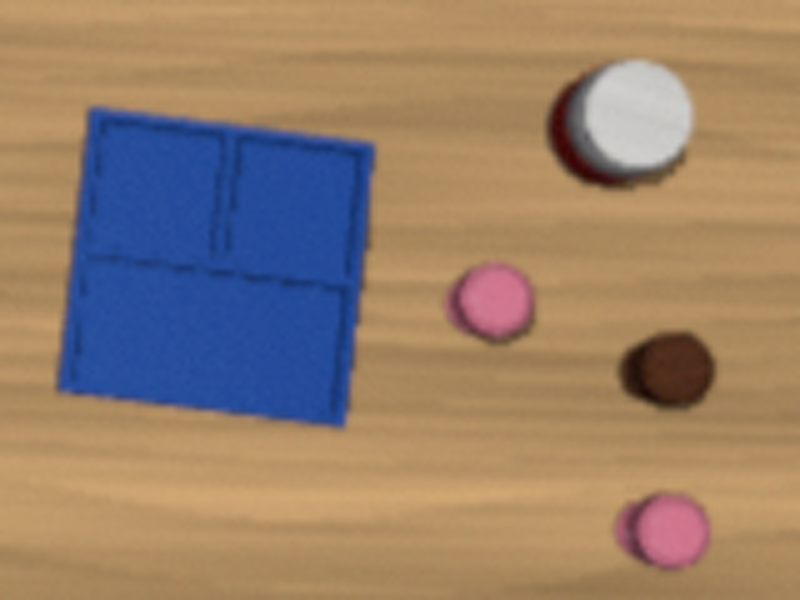

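```bash
python3 - <<'E'
import cv2
from h import *
im=cv2.imread("pics/top0.png")[:,:,::-1]
crop(im,295,225,64,48,12,"pics/d.png",1.6)
c=camera_info("top")
def P(o,x,y,z): return ray("top",o[0]+(x+.5)/5-.5,o[1]+(y+.5)/5-.5,z,c)
a=(295,130);b=(130,140);cc=(370,150)
for n,o,z,pts in [("blue",a,.013,[(467,208),(748,243),(720,525),(434,491)]),("green",b,.013,[(415,184),(706,182),(706,467),(415,470)]),
 ("plane",a,.042,[(90,60),(297,97),(285,168),(80,130)]),("button",a,.054,[(113,95)]),("gluecap",a,.085,[(265,356)]),("glue",a,.058,[(261,362)]),("dark",cc,.046,[(676,370)]),("white",b,.046,[(68,392)]),("pink1",cc,.046,[(496,301)]),("pink2",cc,.046,[(672,531)])]:
    q=np.array([P(o,*p,z)[:2] for p in pts]);print(n,q.round(4).tolist(),q.mean(0).round(4),[round(float(np.hypot(*(q[i]-q[i-1]))),4) for i in range(len(q))],[round(float(np.degrees(np.arctan2(*(q[i]-q[i-1])[::-1]))),1) for i in range(len(q))])
E
```

```text
blue [[0.6474, -0.1579], [0.6332, -0.306], [0.485, -0.292], [0.4987, -0.1429]] [ 0.5661 -0.2247] [0.1495, 0.1488, 0.1489, 0.1498] [-5.7, -95.5, 174.6, 84.8]
green [[0.6205, 0.2986], [0.6259, 0.1479], [0.4777, 0.1426], [0.4722, 0.2917]] [0.5491 0.2202] [0.1484, 0.1508, 0.1483, 0.1492] [2.7, -87.9, -177.9, 92.1]
plane [[0.7139, 0.0413], [0.6978, -0.0655], [0.6608, -0.0601], [0.6773, 0.0454]] [ 0.6875 -0.0097] [0.0368, 0.108, 0.0375, 0.1068] [-6.4, -98.5, 171.8, 81.1]
button [[0.6936, 0.0289]] [0.6936 0.0289] [0.0] [0.0]
gluecap [[0.5595, -0.0496]] [ 0.5595 -0.0496] [0.0] [0.0]
glue [[0.5591, -0.0492]] [ 0.5591 -0.0492] [0.0] [0.0]
dark [[0.5162, -0.4532]] [ 0.5162 -0.4532] [0.0] [0.0]
white [[0.5058, 0.4595]] [0.5058 0.4595] [0.0] [0.0]
pink1 [[0.5489, -0.3611]] [ 0.5489 -0.3611] [0.0] [0.0]
pink2 [[0.4346, -0.4506]] [ 0.4346 -0.4506] [0.0] [0.0]
```

View pics/d.png

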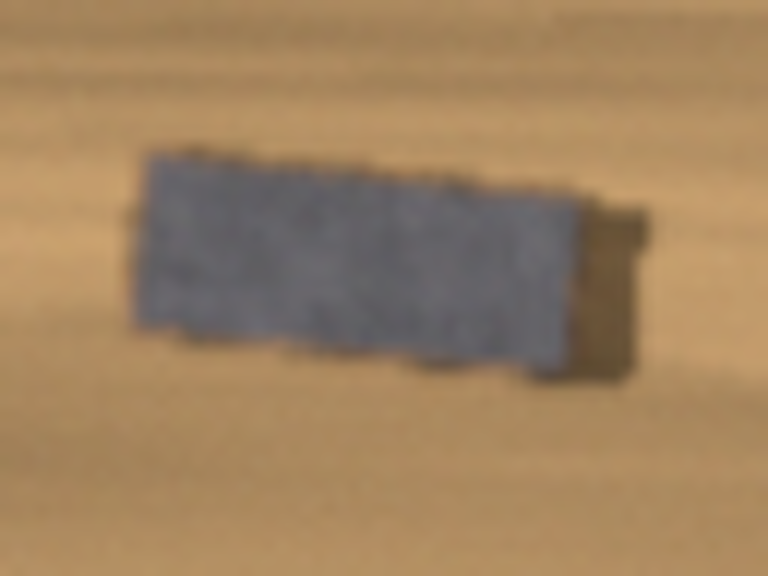

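```bash
cat >> h.py <<'E'
from scipy.spatial.transform import Rotation as Ro
def go(x,y,z,ang):
    s=ctrl.get_state();R=Ro.from_rotvec(s["tool_rot"]);p=np.array(s["position"])
    best=None
    for a in (ang,ang+180):
        a=np.radians(a);Y=np.array([np.cos(a),np.sin(a),0]);Z=np.array([0,0,-1.]);X=np.cross(Y,Z)
        r=(R.inv()*Ro.from_matrix(np.c_[X,Y,Z])).as_rotvec()
        if best is None or np.linalg.norm(r)<np.linalg.norm(best): best=r
    d=R.inv().apply(np.array([x,y,z])-p)
    print("t",round(s["time"],2),"pos",p.round(4),"jawdeg",round(float(np.degrees(np.arctan2(*R.apply([0,1,0])[:2][::-1]))),1),"F",np.round(s["ft_force"],1),"w",round(s["grip_width"],3))
    print("q",np.round(s["joint_positions"],2))
    print("shift",d.round(4),"turn",best.round(4))
E
python3 - <<'E'
from h import *
c=camera_info("top")
q=np.array([ray("top",295+(x+.5)/12-.5,225+(y+.5)/12-.5,.045,c)[:2] for x,y in [(147,152),(580,195),(570,368),(135,326)]])
print(q.mean(0),q,np.degrees(np.arctan2(*(q[0]-q[1]+q[3]-q[2])[::-1])))
go(.688,-.010,.15,-8.5)
E
```

```text
[0.44709071 0.00399893] [[ 0.46853656  0.04885321]
 [ 0.4619083  -0.04219659]
 [ 0.42574507 -0.04093905]
 [ 0.43217289  0.05027816]] 85.90281103092603
t 0.15 pos [0.1775 0.6249 0.2217] jawdeg 74.1 F [-1.1  0.4 -0.4] w 1.0
q [-1.28  0.32 -0.07  1.45  0.02  1.37 -0.06]
shift [-0.6645 -0.4711  0.0725] turn [-1.1000e-03  1.1000e-03  1.4424e+00]
```

Emit:
{"fn": "carry_out", "kwargs": {"commands": [{"tx": -0.6645,"ty": -0.471,"tz": 0.0725,"rz": 1.442,"jaw": 0.8},{"tx": -0.6645,"ty": -0.471,"tz": 0.0725,"rz": 1.442,"jaw": 0.8},{"tx": -0.6645,"ty": -0.471,"tz": 0.0725,"rz": 1.442,"jaw": 0.8},{"tx": -0.6645,"ty": -0.471,"tz": 0.0725,"rz": 1.442,"jaw": 0.8},{"tx": -0.6645,"ty": -0.471,"tz": 0.0725,"rz": 1.442,"jaw": 0.8},{"tx": -0.6645,"ty": -0.471,"tz": 0.0725,"rz": 1.442,"jaw": 0.8},{"tx": -0.6645,"ty": -0.471,"tz": 0.0725,"rz": 1.442,"jaw": 0.8},{"tx": -0.6645,"ty": -0.471,"tz": 0.0725,"rz": 1.442,"jaw": 0.8},{"tx": -0.6645,"ty": -0.471,"tz": 0.0725,"rz": 1.442,"jaw": 0.8},{"tx": -0.6645,"ty": -0.471,"tz": 0.0725,"rz": 1.442,"jaw": 0.8},{"tx": -0.6645,"ty": -0.471,"tz": 0.0725,"rz": 1.442,"jaw": 0.8},{"tx": -0.6645,"ty": -0.471,"tz": 0.0725,"rz": 1.442,"jaw": 0.8}], "grip_force": 20}}

```text
invalid input
```

```bash
python3 - <<'E'
from h import *
go(.688,-.010,.15,-8.5)
E
```

```text
t 0.15 pos [0.1775 0.6249 0.2217] jawdeg 74.1 F [-1.1  0.4 -0.4] w 1.0
q [-1.28  0.32 -0.07  1.45  0.02  1.37 -0.06]
shift [-0.6645 -0.4711  0.0725] turn [-1.1000e-03  1.1000e-03  1.4424e+00]
```

Emit:
{"fn": "carry_out", "kwargs": {"commands": [{"tx": -0.06,"ty": -0.04,"tz": 0.0,"rx": 0,"ry": 0,"rz": 0.15,"jaw": 0.8}], "grip_force": 20}}

```text
time: 0.28
position: [0.2131, 0.5801, 0.2212]
tool_rot: [-0.656, -3.069, 0.001]
ft_force: [1.1, -1.0, 0.7]
grip_width: 0.95
```

```bash
python3 - <<'E'
from h import *
go(.688,-.010,.15,-8.5)
E
```

```text
t 0.28 pos [0.2131 0.5801 0.2212] jawdeg 65.9 F [ 1.1 -1.   0.7] w 0.95
q [-1.23  0.25 -0.03  1.54  0.01  1.35 -0.12]
shift [-0.6748 -0.3444  0.0694] turn [-0.003  -0.0021  1.2981]
```

Emit:
{"fn": "carry_out", "kwargs": {"commands": [{"tx": -0.675,"ty": -0.344,"tz": 0.069,"rx": 0,"ry": 0,"rz": 1.298,"jaw": 0.8},{"tx": -0.675,"ty": -0.344,"tz": 0.069,"rx": 0,"ry": 0,"rz": 1.298,"jaw": 0.8},{"tx": -0.675,"ty": -0.344,"tz": 0.069,"rx": 0,"ry": 0,"rz": 1.298,"jaw": 0.8},{"tx": -0.675,"ty": -0.344,"tz": 0.069,"rx": 0,"ry": 0,"rz": 1.298,"jaw": 0.8},{"tx": -0.675,"ty": -0.344,"tz": 0.069,"rx": 0,"ry": 0,"rz": 1.298,"jaw": 0.8},{"tx": -0.675,"ty": -0.344,"tz": 0.069,"rx": 0,"ry": 0,"rz": 1.298,"jaw": 0.8},{"tx": -0.675,"ty": -0.344,"tz": 0.069,"rx": 0,"ry": 0,"rz": 1.298,"jaw": 0.8},{"tx": -0.675,"ty": -0.344,"tz": 0.069,"rx": 0,"ry": 0,"rz": 1.298,"jaw": 0.8},{"tx": -0.675,"ty": -0.344,"tz": 0.069,"rx": 0,"ry": 0,"rz": 1.298,"jaw": 0.8},{"tx": -0.675,"ty": -0.344,"tz": 0.069,"rx": 0,"ry": 0,"rz": 1.298,"jaw": 0.8},{"tx": -0.675,"ty": -0.344,"tz": 0.069,"rx": 0,"ry": 0,"rz": 1.298,"jaw": 0.8},{"tx": -0.675,"ty": -0.344,"tz": 0.069,"rx": 0,"ry": 0,"rz": 1.298,"jaw": 0.8}], "grip_force": 20}}

```text
time: 1.78
position: [0.6846, -0.0076, 0.1541]
tool_rot: [-2.385, -2.045, -0.0]
ft_force: [0.3, 0.9, 0.9]
grip_width: 0.799
```

```bash
python3 - <<'E'
from h import *
go(.688,-.010,.15,-8.5)
E
```

```text
t 1.77 pos [ 0.6846 -0.0076  0.1541] jawdeg -8.8 F [0.3 0.9 0.9] w 0.799
q [-0.41  0.47  0.53  1.46 -0.24  1.28 -0.02]
shift [-0.0018  0.0037  0.0041] turn [-0.0002 -0.0004 -0.0049]
```

```bash
python3 - <<'E'
from h import *
w=get_image("wrist");cv2.imwrite("pics/w1.png",w[:,:,::-1])
c=camera_info("wrist")
print(proj("wrist",np.array([.688,-.01,.042]),c),[proj("wrist",np.array([*p,.042]),c).round() for p in [(0.7139, 0.0413), (0.6978, -0.0655),(0.6608, -0.0601),(0.6773, 0.0454)]])
go(.688,-.010,.015,-8.5)
E
```

```text
[319.914451   192.53401021] [array([339., 133.]), array([339., 245.]), array([301., 246.]), array([298., 135.])]
t 1.82 pos [ 0.6873 -0.0189  0.1523] jawdeg -9.3 F [ 2.3 -6.9 -0.1] w 0.8
q [-0.41  0.47  0.54  1.46 -0.24  1.28 -0.01]
shift [ 0.01   -0.0012  0.1372] turn [ 0.0032  0.0085 -0.0145]
```

View pics/w1.png

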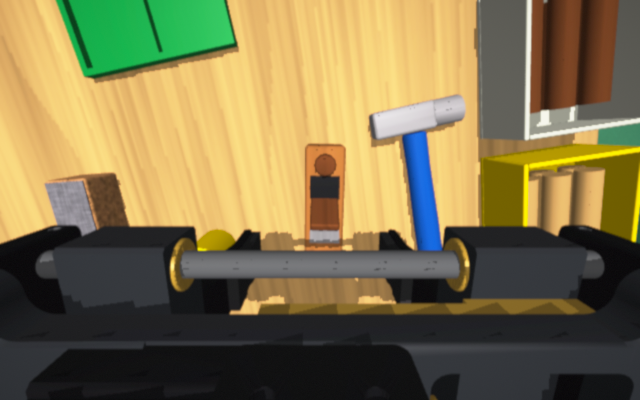

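Emit:
{"fn": "carry_out", "kwargs": {"commands": [{"tx": 0,"ty": 0,"tz": 0,"rx": 0,"ry": 0,"rz": 0,"jaw": 0.8},{"tx": 0,"ty": 0,"tz": 0,"rx": 0,"ry": 0,"rz": 0,"jaw": 0.8},{"tx": 0,"ty": 0,"tz": 0,"rx": 0,"ry": 0,"rz": 0,"jaw": 0.8}]}}

```text
time: 2.2
position: [0.6833, -0.0041, 0.1549]
tool_rot: [-2.382, -2.047, -0.002]
ft_force: [-0.8, -0.5, 0.2]
grip_width: 0.798
```

```bash
python3 - <<'E'
from h import *
go(.688,-.010,.015,-8.5)
w=get_image("wrist");cv2.imwrite("pics/w2.png",w[:,:,::-1])
c=camera_info("wrist")
crop(w,240,110,160,120,5,"pics/w2c.png")
print(proj("wrist",np.array([.688,-.01,.042]),c),[proj("wrist",np.array([*p,.042]),c).round() for p in [(0.7139, 0.0413), (0.6978, -0.0655),(0.6608, -0.0601),(0.6773, 0.0454)]])
E
```

```text
t 2.2 pos [ 0.6833 -0.0041  0.1549] jawdeg -8.7 F [-0.8 -0.5  0.2] w 0.798
q [-0.42  0.46  0.53  1.46 -0.24  1.28 -0.02]
shift [-0.0054  0.0056  0.1399] turn [ 0.0001 -0.0015 -0.0027]
[326.69549874 207.00440022] [array([346., 150.]), array([344., 258.]), array([307., 258.]), array([307., 151.])]
```

View pics/w2c.png

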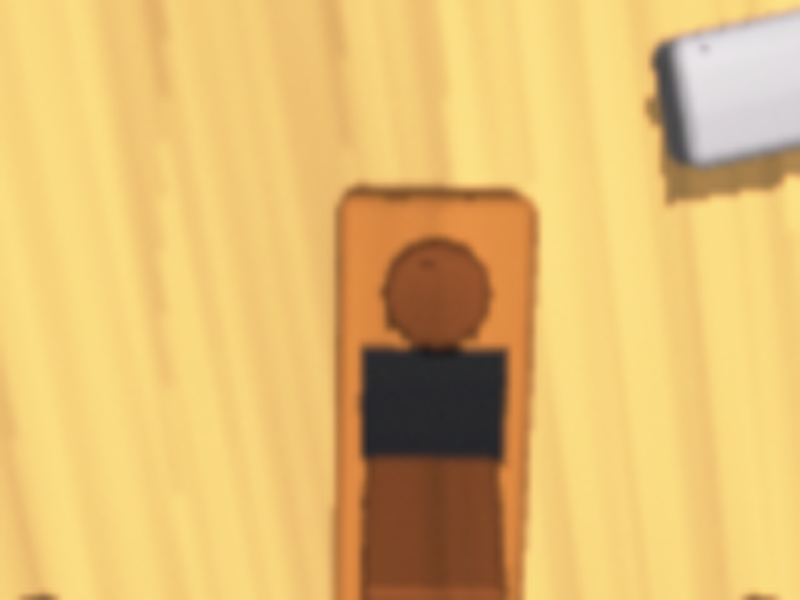

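Emit:
{"fn": "carry_out", "kwargs": {"commands": [{"tx": -0.0055,"ty": 0.0055,"tz": 0.05,"rx": 0,"ry": 0,"rz": 0,"jaw": 0.8},{"tx": -0.0055,"ty": 0.0055,"tz": 0.1,"rx": 0,"ry": 0,"rz": 0,"jaw": 0.8},{"tx": -0.0055,"ty": 0.0055,"tz": 0.13,"rx": 0,"ry": 0,"rz": 0,"jaw": 0.8},{"tx": -0.0055,"ty": 0.0055,"tz": 0.14,"rx": 0,"ry": 0,"rz": 0,"jaw": 0.8},{"tx": -0.0055,"ty": 0.0055,"tz": 0.14,"rx": 0,"ry": 0,"rz": 0,"jaw": 0.8},{"tx": -0.0055,"ty": 0.0055,"tz": 0.14,"rx": 0,"ry": 0,"rz": 0,"jaw": 0.8},{"tx": -0.0055,"ty": 0.0055,"tz": 0.14,"rx": 0,"ry": 0,"rz": 0,"jaw": 0.8}]}}

```text
time: 3.12
position: [0.6893, -0.0127, 0.0163]
tool_rot: [2.385, 2.043, 0.004]
ft_force: [0.1, 0.4, 0.3]
grip_width: 0.801
```

```bash
python3 - <<'E'
from h import *
go(.688,-.010,.015,-8.5)
E
```

```text
t 3.12 pos [ 0.6893 -0.0127  0.0163] jawdeg -8.8 F [0.1 0.4 0.3] w 0.801
q [-0.38  0.6   0.49  1.57 -0.31  1.05  0.04]
shift [ 0.0025 -0.0017  0.0013] turn [ 0.0027 -0.0008 -0.0056]
```

Close and lift.

Emit:
{"fn": "carry_out", "kwargs": {"commands": [{"tx": 0.002,"ty": -0.0015,"tz": 0.001,"rx": 0,"ry": 0,"rz": 0,"jaw": 0.3},{"tx": 0.002,"ty": -0.0015,"tz": 0.001,"rx": 0,"ry": 0,"rz": 0,"jaw": 0.3},{"tx": 0.002,"ty": -0.0015,"tz": 0.001,"rx": 0,"ry": 0,"rz": 0,"jaw": 0.3},{"tx": 0.002,"ty": -0.0015,"tz": 0.001,"rx": 0,"ry": 0,"rz": 0,"jaw": 0.3},{"tx": 0.002,"ty": -0.0015,"tz": 0.001,"rx": 0,"ry": 0,"rz": 0,"jaw": 0.3},{"tx": 0.002,"ty": -0.0015,"tz": -0.02,"rx": 0,"ry": 0,"rz": 0,"jaw": 0.3},{"tx": 0.002,"ty": -0.0015,"tz": -0.06,"rx": 0,"ry": 0,"rz": 0,"jaw": 0.3},{"tx": 0.002,"ty": -0.0015,"tz": -0.08,"rx": 0,"ry": 0,"rz": 0,"jaw": 0.3},{"tx": 0.002,"ty": -0.0015,"tz": -0.08,"rx": 0,"ry": 0,"rz": 0,"jaw": 0.3}], "grip_force": 30}}

```text
time: 4.25
position: [0.6885, -0.0107, 0.0971]
tool_rot: [2.384, 2.042, 0.006]
ft_force: [0.7, 0.2, -1.5]
grip_width: 0.438
```

```bash
python3 - <<'E'
from h import *
go(.530,-.2214,.10,-5.5)
E
```

```text
t 4.25 pos [ 0.6885 -0.0107  0.0971] jawdeg -8.8 F [ 0.7  0.2 -1.5] w 0.438
q [-0.4   0.52  0.52  1.51 -0.27  1.18  0.01]
shift [-0.2326 -0.1242 -0.0037] turn [ 0.0042 -0.001  -0.058 ]
```

Emit:
{"fn": "carry_out", "kwargs": {"commands": [{"tx": -0.04,"ty": -0.02,"tz": -0.04,"rx": 0,"ry": 0,"rz": 0,"jaw": 0.3},{"tx": -0.09,"ty": -0.048,"tz": -0.04,"rx": 0,"ry": 0,"rz": -0.02,"jaw": 0.3},{"tx": -0.14,"ty": -0.075,"tz": -0.04,"rx": 0,"ry": 0,"rz": -0.04,"jaw": 0.3},{"tx": -0.19,"ty": -0.102,"tz": -0.04,"rx": 0.004,"ry": 0,"rz": -0.058,"jaw": 0.3},{"tx": -0.2325,"ty": -0.124,"tz": -0.04,"rx": 0.004,"ry": 0,"rz": -0.058,"jaw": 0.3},{"tx": -0.2325,"ty": -0.124,"tz": -0.02,"rx": 0.004,"ry": 0,"rz": -0.058,"jaw": 0.3},{"tx": -0.2325,"ty": -0.124,"tz": 0.01,"rx": 0.004,"ry": 0,"rz": -0.058,"jaw": 0.3},{"tx": -0.2325,"ty": -0.124,"tz": 0.03,"rx": 0.004,"ry": 0,"rz": -0.058,"jaw": 0.3},{"tx": -0.2325,"ty": -0.124,"tz": 0.03,"rx": 0.004,"ry": 0,"rz": -0.058,"jaw": 0.3},{"tx": -0.2325,"ty": -0.124,"tz": 0.03,"rx": 0.004,"ry": 0,"rz": -0.058,"jaw": 0.3},{"tx": -0.2325,"ty": -0.124,"tz": 0.03,"rx": 0.004,"ry": 0,"rz": -0.058,"jaw": 0.3}]}}

```text
time: 5.62
position: [0.5298, -0.2215, 0.0656]
tool_rot: [-2.324, -2.112, 0.002]
ft_force: [-0.9, -0.4, -0.8]
grip_width: 0.436
```

```bash
python3 - <<'E'
from h import *
go(.530,-.2214,.0205,-5.5)
w=get_image("top");crop(w,360,160,120,90,6,"pics/t2.png",1.6)
w=get_image("scene");crop(w,160,170,160,120,5,"pics/s2.png",1.3)
E
```

```text
t 5.62 pos [ 0.5298 -0.2215  0.0656] jawdeg -5.5 F [-0.9 -0.4 -0.8] w 0.436
q [-0.17  0.33  0.62  1.84 -0.22  1.04  0.43]
shift [0.0001 0.0003 0.0451] turn [-0.002   0.0001  0.0002]
```

View pics/s2.png

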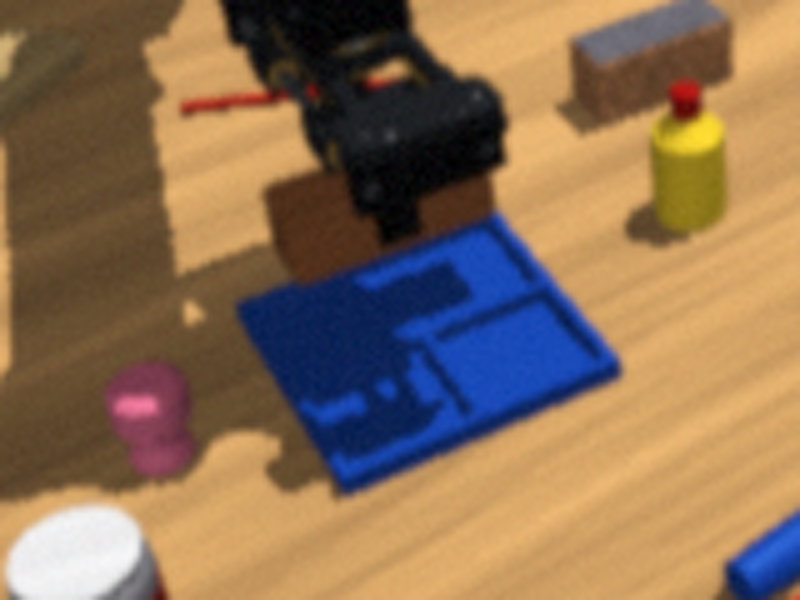

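Emit:
{"fn": "carry_out", "kwargs": {"commands": [{"tx": 0,"ty": 0,"tz": 0.02,"rx": -0.002,"ry": 0,"rz": 0,"jaw": 0.3},{"tx": 0,"ty": 0,"tz": 0.035,"rx": -0.002,"ry": 0,"rz": 0,"jaw": 0.3},{"tx": 0,"ty": 0,"tz": 0.043,"rx": -0.002,"ry": 0,"rz": 0,"jaw": 0.3},{"tx": 0,"ty": 0,"tz": 0.0455,"rx": -0.002,"ry": 0,"rz": 0,"jaw": 0.3},{"tx": 0,"ty": 0,"tz": 0.0455,"rx": -0.002,"ry": 0,"rz": 0,"jaw": 0.3},{"tx": 0,"ty": 0,"tz": 0.0455,"rx": -0.002,"ry": 0,"rz": 0,"jaw": 0.3}]}}

```text
time: 6.48
position: [0.5291, -0.2215, 0.0196]
tool_rot: [-2.325, -2.112, 0.001]
ft_force: [-0.4, -0.2, -1.8]
grip_width: 0.434
```

```bash
python3 - <<'E'
from h import *
go(.530,-.2214,.0195,-5.5)
E
```

```text
t 6.47 pos [ 0.5291 -0.2215  0.0196] jawdeg -5.5 F [-0.4 -0.2 -1.8] w 0.434
q [-0.15  0.39  0.59  1.87 -0.26  0.96  0.46]
shift [0.0001 0.0009 0.    ] turn [-0.001  -0.     -0.0001]
```

Emit:
{"fn": "carry_out", "kwargs": {"commands": [{"tx": 0,"ty": 0,"tz": 0.0015,"rx": 0,"ry": 0,"rz": 0,"jaw": 0.3},{"tx": 0,"ty": 0,"tz": 0.0015,"rx": 0,"ry": 0,"rz": 0,"jaw": 0.3}]}}

```text
time: 6.72
position: [0.5287, -0.2212, 0.0176]
tool_rot: [-2.324, -2.111, 0.002]
ft_force: [-0.1, -0.4, -0.9]
grip_width: 0.437
```

Emit:
{"fn": "carry_out", "kwargs": {"commands": [{"tx": 0,"ty": 0,"tz": 0,"rx": 0,"ry": 0,"rz": 0,"jaw": 0.68},{"tx": 0,"ty": 0,"tz": 0,"rx": 0,"ry": 0,"rz": 0,"jaw": 0.68},{"tx": 0,"ty": 0,"tz": 0,"rx": 0,"ry": 0,"rz": 0,"jaw": 0.68},{"tx": 0,"ty": 0,"tz": 0,"rx": 0,"ry": 0,"rz": 0,"jaw": 0.68},{"tx": 0,"ty": 0,"tz": -0.03,"rx": 0,"ry": 0,"rz": 0,"jaw": 0.68},{"tx": 0,"ty": 0,"tz": -0.08,"rx": 0,"ry": 0,"rz": 0,"jaw": 0.68},{"tx": 0,"ty": 0,"tz": -0.13,"rx": 0,"ry": 0,"rz": 0,"jaw": 0.68},{"tx": 0,"ty": 0,"tz": -0.13,"rx": 0,"ry": 0,"rz": 0,"jaw": 0.68},{"tx": 0,"ty": 0,"tz": -0.13,"rx": 0,"ry": 0,"rz": 0,"jaw": 0.68}]}}

```text
time: 7.85
position: [0.5286, -0.221, 0.1471]
tool_rot: [-2.324, -2.111, 0.002]
ft_force: [-0.5, -1.0, -1.7]
grip_width: 0.68
```

```bash
python3 - <<'E'
from h import *
go(.516,-.453,.14,-50)
w=get_image("scene");crop(w,160,170,160,120,5,"pics/s3.png",1.3)
E
```

```text
t 7.85 pos [ 0.5286 -0.221   0.1471] jawdeg -5.5 F [-0.5 -1.  -1.7] w 0.68
q [-0.21  0.24  0.64  1.76 -0.15  1.19  0.38]
shift [-0.2321  0.0097  0.007 ] turn [-2.400e-03  3.000e-04  7.768e-01]
```

View pics/s3.png

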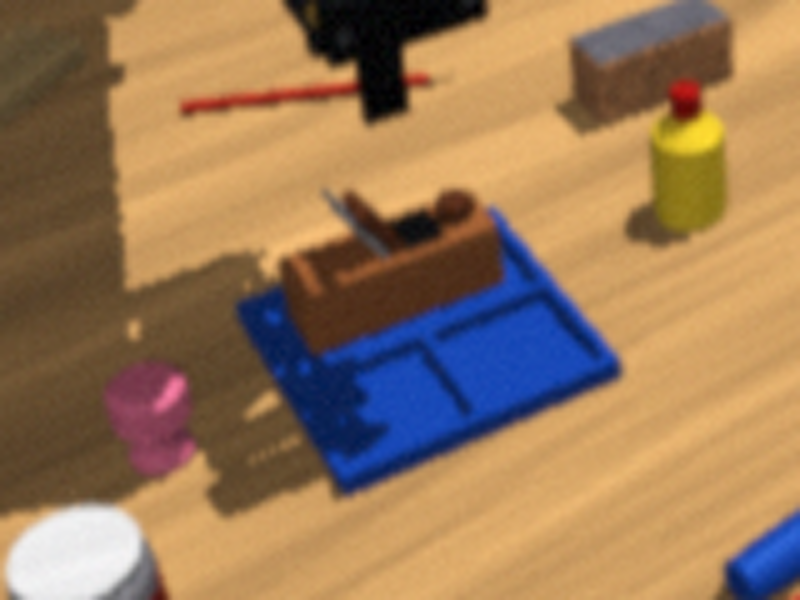

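Emit:
{"fn": "carry_out", "kwargs": {"commands": [{"tx": -0.06,"ty": 0.0025,"tz": 0,"rx": 0,"ry": 0,"rz": 0.17,"jaw": 0.72},{"tx": -0.12,"ty": 0.005,"tz": 0.0,"rx": 0,"ry": 0,"rz": 0.35,"jaw": 0.72},{"tx": -0.18,"ty": 0.0075,"tz": 0.0,"rx": 0,"ry": 0,"rz": 0.53,"jaw": 0.72},{"tx": -0.22,"ty": 0.0095,"tz": 0.0,"rx": 0,"ry": 0,"rz": 0.7,"jaw": 0.72},{"tx": -0.232,"ty": 0.0095,"tz": 0.0,"rx": -0.002,"ry": 0,"rz": 0.777,"jaw": 0.72},{"tx": -0.232,"ty": 0.0095,"tz": 0.04,"rx": -0.002,"ry": 0,"rz": 0.777,"jaw": 0.72},{"tx": -0.232,"ty": 0.0095,"tz": 0.06,"rx": -0.002,"ry": 0,"rz": 0.777,"jaw": 0.72},{"tx": -0.232,"ty": 0.0095,"tz": 0.06,"rx": -0.002,"ry": 0,"rz": 0.777,"jaw": 0.72},{"tx": -0.232,"ty": 0.0095,"tz": 0.06,"rx": -0.002,"ry": 0,"rz": 0.777,"jaw": 0.72},{"tx": -0.232,"ty": 0.0095,"tz": 0.06,"rx": -0.002,"ry": 0,"rz": 0.777,"jaw": 0.72}]}}

```text
time: 9.15
position: [0.5167, -0.4536, 0.089]
tool_rot: [2.95, 1.074, 0.002]
ft_force: [0.8, -0.7, -0.1]
grip_width: 0.722
```

```bash
python3 - <<'E'
from h import *
go(.516,-.453,.016,-50)
c=camera_info("wrist")
w=get_image("wrist");cv2.imwrite("pics/w4.png",w[:,:,::-1])
print(proj("wrist",np.array([.516,-.453,.046]),c))
crop(get_image("scene"),100,210,120,90,6,"pics/s4.png",1.3)
E
```

```text
t 9.15 pos [ 0.5167 -0.4536  0.089 ] jawdeg -50.0 F [ 0.8 -0.7 -0.1] w 0.722
q [ 0.12  0.59  0.79  1.53 -0.44  1.2   0.11]
shift [-0.0002 -0.0012  0.073 ] turn [ 0.0026 -0.0001 -0.    ]
[319.44019627 223.24648668]
```

View pics/w4.png

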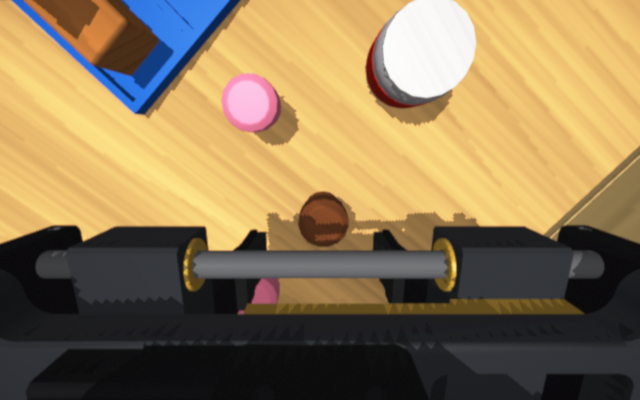

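View pics/s4.png

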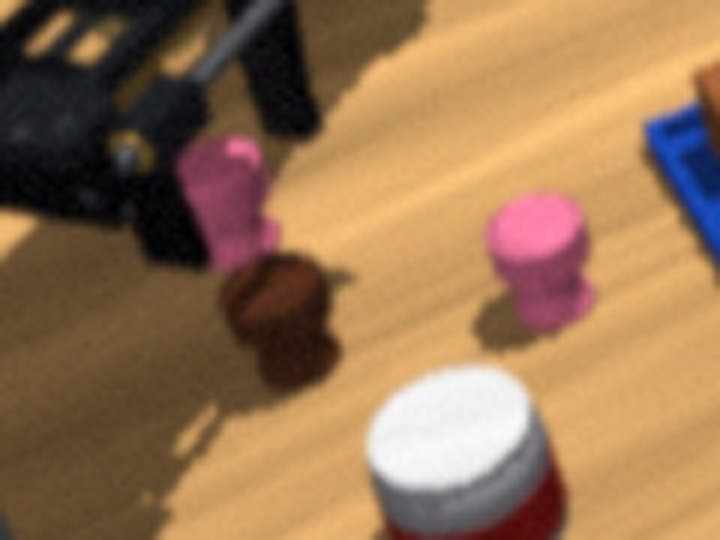

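Emit:
{"fn": "carry_out", "kwargs": {"commands": [{"tx": 0.002,"ty": 0.001,"tz": 0.04,"rx": 0.002,"ry": 0,"rz": 0,"jaw": 0.72},{"tx": 0.002,"ty": 0.001,"tz": 0.065,"rx": 0.002,"ry": 0,"rz": 0,"jaw": 0.72},{"tx": 0.002,"ty": 0.001,"tz": 0.073,"rx": 0.002,"ry": 0,"rz": 0,"jaw": 0.72},{"tx": 0.002,"ty": 0.001,"tz": 0.073,"rx": 0.002,"ry": 0,"rz": 0,"jaw": 0.72},{"tx": 0.002,"ty": 0.001,"tz": 0.073,"rx": 0.002,"ry": 0,"rz": 0,"jaw": 0.72},{"tx": 0.002,"ty": 0.001,"tz": 0.073,"rx": 0.002,"ry": 0,"rz": 0,"jaw": 0.3},{"tx": 0.002,"ty": 0.001,"tz": 0.073,"rx": 0.002,"ry": 0,"rz": 0,"jaw": 0.3},{"tx": 0.002,"ty": 0.001,"tz": 0.073,"rx": 0.002,"ry": 0,"rz": 0,"jaw": 0.3},{"tx": 0.002,"ty": 0.001,"tz": 0.073,"rx": 0.002,"ry": 0,"rz": 0,"jaw": 0.3},{"tx": 0.002,"ty": 0.001,"tz": 0.073,"rx": 0.002,"ry": 0,"rz": 0,"jaw": 0.3}], "grip_force": 15}}

```text
time: 10.5
position: [0.5183, -0.4528, 0.0147]
tool_rot: [-2.951, -1.074, 0.001]
ft_force: [0.7, -0.0, 1.4]
grip_width: 0.429
```

```bash
python3 - <<'E'
from h import *
go(.599,-.264,.15,-5.5)
E
```

```text
t 10.5 pos [ 0.5183 -0.4528  0.0147] jawdeg -50.0 F [ 0.7 -0.   1.4] w 0.429
q [ 0.15  0.67  0.74  1.57 -0.49  1.09  0.14]
shift [ 0.1831 -0.093  -0.1353] turn [-1.30e-03 -1.00e-04 -7.77e-01]
```

```bash
python3 - <<'E'
from h import *
go(.599,-.264,.13,-95.5)
E
```

```text
t 10.5 pos [ 0.5183 -0.4528  0.0147] jawdeg -50.0 F [ 0.7 -0.   1.4] w 0.429
q [ 0.15  0.67  0.74  1.57 -0.49  1.09  0.14]
shift [ 0.1831 -0.093  -0.1153] turn [-0.001   0.0009  0.7938]
```

Emit:
{"fn": "carry_out", "kwargs": {"commands": [{"tx": 0,"ty": 0,"tz": -0.03,"rx": 0,"ry": 0,"rz": 0,"jaw": 0.3},{"tx": 0.0,"ty": 0,"tz": -0.08,"rx": 0,"ry": 0,"rz": 0,"jaw": 0.3},{"tx": 0.045,"ty": -0.023,"tz": -0.115,"rx": 0,"ry": 0,"rz": 0.15,"jaw": 0.3},{"tx": 0.09,"ty": -0.046,"tz": -0.115,"rx": 0,"ry": 0,"rz": 0.32,"jaw": 0.3},{"tx": 0.135,"ty": -0.069,"tz": -0.115,"rx": 0,"ry": 0,"rz": 0.49,"jaw": 0.3},{"tx": 0.17,"ty": -0.086,"tz": -0.115,"rx": 0,"ry": 0,"rz": 0.66,"jaw": 0.3},{"tx": 0.183,"ty": -0.093,"tz": -0.115,"rx": 0,"ry": 0,"rz": 0.794,"jaw": 0.3},{"tx": 0.183,"ty": -0.093,"tz": -0.08,"rx": 0,"ry": 0,"rz": 0.794,"jaw": 0.3},{"tx": 0.183,"ty": -0.093,"tz": -0.06,"rx": 0,"ry": 0,"rz": 0.794,"jaw": 0.3},{"tx": 0.183,"ty": -0.093,"tz": -0.05,"rx": 0,"ry": 0,"rz": 0.794,"jaw": 0.3},{"tx": 0.183,"ty": -0.093,"tz": -0.05,"rx": 0,"ry": 0,"rz": 0.794,"jaw": 0.3},{"tx": 0.183,"ty": -0.093,"tz": -0.05,"rx": 0,"ry": 0,"rz": 0.794,"jaw": 0.3}]}}

```text
time: 12.0
position: [0.5991, -0.2647, 0.0655]
tool_rot: [-3.138, 0.152, 0.0]
ft_force: [-0.6, 0.1, -0.3]
grip_width: 0.424
```

```bash
python3 - <<'E'
from h import *
go(.599,-.264,.0185,-95.5)
w=get_image("scene");crop(w,160,170,160,120,5,"pics/s5.png",1.3)
E
```

```text
t 12.0 pos [ 0.5991 -0.2647  0.0655] jawdeg -95.5 F [-0.6  0.1 -0.3] w 0.424
q [-0.3   0.61  0.93  1.64 -0.52  1.16 -0.92]
shift [-0.0002 -0.0006  0.047 ] turn [-0.0003  0.0001 -0.0009]
```

View pics/s5.png

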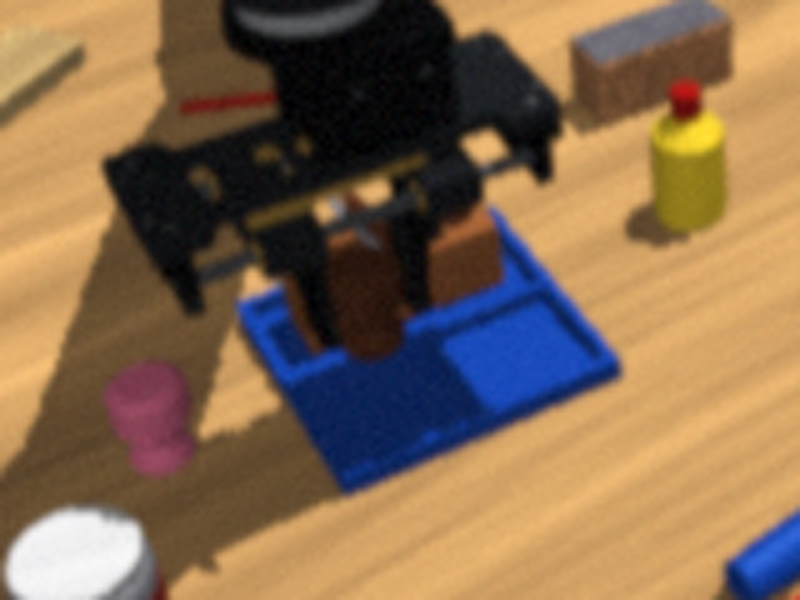

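Emit:
{"fn": "carry_out", "kwargs": {"commands": [{"tx": 0,"ty": -0.0005,"tz": 0.025,"rx": 0,"ry": 0,"rz": 0,"jaw": 0.3},{"tx": 0,"ty": -0.0005,"tz": 0.04,"rx": 0,"ry": 0,"rz": 0,"jaw": 0.3},{"tx": 0,"ty": -0.0005,"tz": 0.0465,"rx": 0,"ry": 0,"rz": 0,"jaw": 0.3},{"tx": 0,"ty": -0.0005,"tz": 0.0475,"rx": 0,"ry": 0,"rz": 0,"jaw": 0.3},{"tx": 0,"ty": -0.0005,"tz": 0.0475,"rx": 0,"ry": 0,"rz": 0,"jaw": 0.3},{"tx": 0,"ty": -0.0005,"tz": 0.0475,"rx": 0,"ry": 0,"rz": 0,"jaw": 0.3}]}}

```text
time: 12.8
position: [0.5989, -0.2633, 0.0183]
tool_rot: [-3.136, 0.151, 0.002]
ft_force: [-2.6, 0.6, 5.1]
grip_width: 0.422
```

Emit:
{"fn": "carry_out", "kwargs": {"commands": [{"tx": 0,"ty": 0,"tz": 0,"rx": 0,"ry": 0,"rz": 0,"jaw": 0.62},{"tx": 0,"ty": 0,"tz": 0,"rx": 0,"ry": 0,"rz": 0,"jaw": 0.62},{"tx": 0,"ty": 0,"tz": 0,"rx": 0,"ry": 0,"rz": 0,"jaw": 0.62},{"tx": 0,"ty": 0,"tz": 0,"rx": 0,"ry": 0,"rz": 0,"jaw": 0.62},{"tx": 0,"ty": 0,"tz": -0.03,"rx": 0,"ry": 0,"rz": 0,"jaw": 0.62},{"tx": 0,"ty": 0,"tz": -0.08,"rx": 0,"ry": 0,"rz": 0,"jaw": 0.62},{"tx": 0,"ty": 0,"tz": -0.13,"rx": 0,"ry": 0,"rz": 0,"jaw": 0.62},{"tx": 0,"ty": 0,"tz": -0.13,"rx": 0,"ry": 0,"rz": 0,"jaw": 0.62}]}}

```text
time: 13.8
position: [0.6011, -0.2653, 0.1517]
tool_rot: [3.136, -0.151, 0.01]
ft_force: [-0.5, 0.7, -0.5]
grip_width: 0.624
```

```bash
python3 - <<'E'
from h import *
go(.447,.004,.14,-4)
w=get_image("scene");crop(w,160,170,160,120,5,"pics/s6.png",1.3)
E
```

```text
t 13.8 pos [ 0.6011 -0.2653  0.1517] jawdeg -95.5 F [-0.5  0.7 -0.5] w 0.624
q [-0.34  0.53  0.99  1.56 -0.45  1.29 -0.96]
shift [-0.1794 -0.2532  0.0103] turn [-0.0038 -0.0058  1.5442]
```

View pics/s6.png

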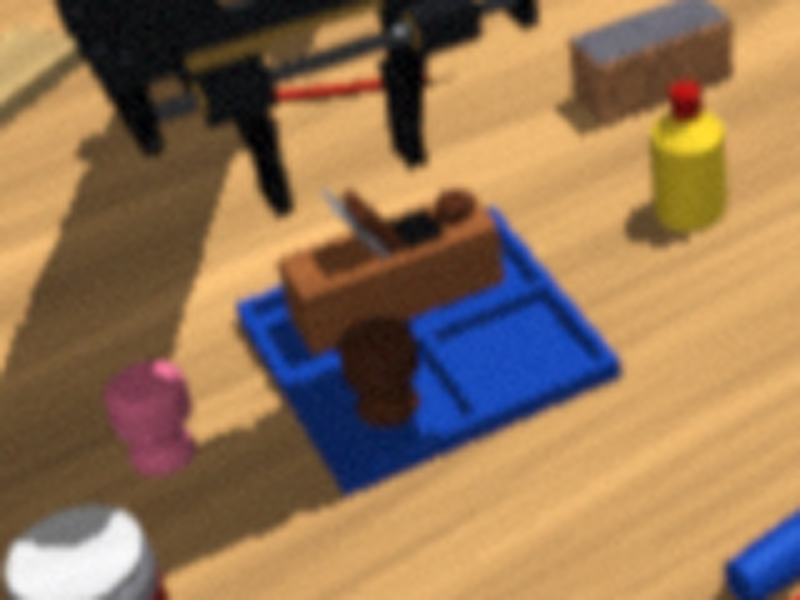

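Emit:
{"fn": "carry_out", "kwargs": {"commands": [{"tx": -0.022,"ty": -0.032,"tz": 0,"rx": 0,"ry": 0,"rz": -0.18,"jaw": 0.75},{"tx": -0.044,"ty": -0.064,"tz": 0,"rx": 0,"ry": 0,"rz": -0.36,"jaw": 0.75},{"tx": -0.066,"ty": -0.096,"tz": 0,"rx": 0,"ry": 0,"rz": -0.54,"jaw": 0.75},{"tx": -0.088,"ty": -0.128,"tz": 0,"rx": 0,"ry": 0,"rz": -0.72,"jaw": 0.75},{"tx": -0.11,"ty": -0.16,"tz": 0,"rx": 0,"ry": 0,"rz": -0.9,"jaw": 0.75},{"tx": -0.132,"ty": -0.192,"tz": 0,"rx": 0,"ry": 0,"rz": -1.08,"jaw": 0.75},{"tx": -0.154,"ty": -0.224,"tz": 0,"rx": 0,"ry": 0,"rz": -1.26,"jaw": 0.75},{"tx": -0.17,"ty": -0.242,"tz": 0,"rx": 0,"ry": 0,"rz": -1.43,"jaw": 0.75},{"tx": -0.179,"ty": -0.253,"tz": 0.01,"rx": 0,"ry": 0,"rz": -1.597,"jaw": 0.75},{"tx": -0.179,"ty": -0.253,"tz": 0.04,"rx": 0,"ry": 0,"rz": -1.597,"jaw": 0.75},{"tx": -0.179,"ty": -0.253,"tz": 0.05,"rx": 0,"ry": 0,"rz": -1.597,"jaw": 0.75},{"tx": -0.179,"ty": -0.253,"tz": 0.05,"rx": 0,"ry": 0,"rz": -1.597,"jaw": 0.75}]}}

```text
time: 15.35
position: [0.444, 0.0053, 0.0966]
tool_rot: [-2.297, -2.14, 0.005]
ft_force: [-0.2, 0.3, 0.6]
grip_width: 0.752
```

Emit:
{"fn": "carry_out", "kwargs": {"commands": [{"tx": 0,"ty": 0,"tz": 0,"rx": 0,"ry": 0,"rz": 0,"jaw": 0.75},{"tx": 0,"ty": 0,"tz": 0,"rx": 0,"ry": 0,"rz": 0,"jaw": 0.75}]}}

```text
time: 15.6
position: [0.4456, 0.0056, 0.0982]
tool_rot: [-2.297, -2.141, -0.001]
ft_force: [-0.6, -0.0, -0.7]
grip_width: 0.749
```

```bash
python3 - <<'E'
from h import *
go(.447,.004,.013,-4)
c=camera_info("wrist")
w=get_image("wrist");cv2.imwrite("pics/w7.png",w[:,:,::-1])
print([proj("wrist",np.array([*p,.045]),c).round() for p in [(.4685,.0489),(.432,.0503)]])
E
```

```text
t 15.6 pos [0.4456 0.0056 0.0982] jawdeg -4.0 F [-0.6 -0.  -0.7] w 0.749
q [-0.86 -0.04  0.79  2.11  0.03  1.06 -0.16]
shift [-0.0016  0.0015  0.0852] turn [-0.0003 -0.0014 -0.0005]
[array([349., 162.]), array([299., 163.])]
```

View pics/w7.png

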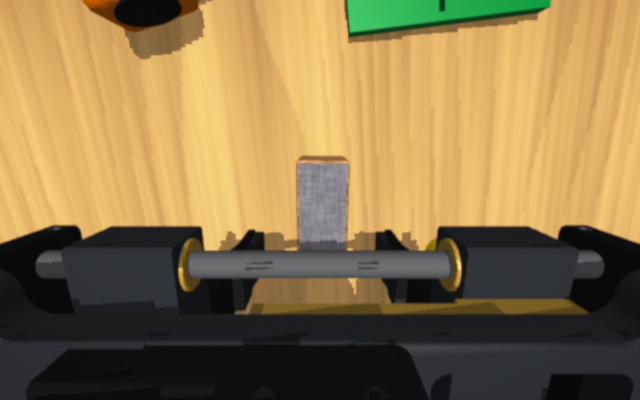

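Emit:
{"fn": "carry_out", "kwargs": {"commands": [{"tx": -0.001,"ty": 0.0015,"tz": 0.04,"rx": 0,"ry": 0,"rz": 0,"jaw": 0.75},{"tx": -0.001,"ty": 0.0015,"tz": 0.07,"rx": 0,"ry": 0,"rz": 0,"jaw": 0.75},{"tx": -0.001,"ty": 0.0015,"tz": 0.082,"rx": 0,"ry": 0,"rz": 0,"jaw": 0.75},{"tx": -0.001,"ty": 0.0015,"tz": 0.082,"rx": 0,"ry": 0,"rz": 0,"jaw": 0.75},{"tx": -0.001,"ty": 0.0015,"tz": 0.082,"rx": 0,"ry": 0,"rz": 0,"jaw": 0.75},{"tx": -0.001,"ty": 0.0015,"tz": 0.082,"rx": 0,"ry": 0,"rz": 0,"jaw": 0.3},{"tx": -0.001,"ty": 0.0015,"tz": 0.082,"rx": 0,"ry": 0,"rz": 0,"jaw": 0.3},{"tx": -0.001,"ty": 0.0015,"tz": 0.082,"rx": 0,"ry": 0,"rz": 0,"jaw": 0.3},{"tx": -0.001,"ty": 0.0015,"tz": 0.082,"rx": 0,"ry": 0,"rz": 0,"jaw": 0.3},{"tx": -0.001,"ty": 0.0015,"tz": 0.082,"rx": 0,"ry": 0,"rz": 0,"jaw": 0.3}], "grip_force": 20}}

```text
time: 16.9
position: [0.4465, 0.0047, 0.0158]
tool_rot: [-2.297, -2.141, -0.0]
ft_force: [-0.7, 0.4, 3.3]
grip_width: 0.453
```

```bash
python3 - <<'E'
from h import *
go(.513,.219,.07,2.3)
E
```

```text
t 16.9 pos [0.4465 0.0047 0.0158] jawdeg -4.0 F [-0.7  0.4  3.3] w 0.453
q [-0.83  0.14  0.81  2.18 -0.13  0.87 -0.02]
shift [ 0.2185  0.0513 -0.0541] turn [-0.0012 -0.0012 -0.1102]
```

Emit:
{"fn": "carry_out", "kwargs": {"commands": [{"tx": 0,"ty": 0,"tz": -0.03,"rx": 0,"ry": 0,"rz": 0,"jaw": 0.3},{"tx": 0.02,"ty": 0.005,"tz": -0.08,"rx": 0,"ry": 0,"rz": 0,"jaw": 0.3},{"tx": 0.07,"ty": 0.016,"tz": -0.09,"rx": 0,"ry": 0,"rz": -0.04,"jaw": 0.3},{"tx": 0.12,"ty": 0.028,"tz": -0.09,"rx": 0,"ry": 0,"rz": -0.08,"jaw": 0.3},{"tx": 0.17,"ty": 0.04,"tz": -0.09,"rx": 0,"ry": 0,"rz": -0.11,"jaw": 0.3},{"tx": 0.21,"ty": 0.05,"tz": -0.09,"rx": 0,"ry": 0,"rz": -0.11,"jaw": 0.3},{"tx": 0.2185,"ty": 0.0515,"tz": -0.08,"rx": 0,"ry": 0,"rz": -0.11,"jaw": 0.3},{"tx": 0.2185,"ty": 0.0515,"tz": -0.055,"rx": 0,"ry": 0,"rz": -0.11,"jaw": 0.3},{"tx": 0.2185,"ty": 0.0515,"tz": -0.04,"rx": 0,"ry": 0,"rz": -0.11,"jaw": 0.3},{"tx": 0.2185,"ty": 0.0515,"tz": -0.04,"rx": 0,"ry": 0,"rz": -0.11,"jaw": 0.3},{"tx": 0.2185,"ty": 0.0515,"tz": -0.04,"rx": 0,"ry": 0,"rz": -0.11,"jaw": 0.3}]}}

```text
time: 18.27
position: [0.5134, 0.2186, 0.0563]
tool_rot: [-2.176, -2.263, -0.001]
ft_force: [-0.5, -0.3, -0.7]
grip_width: 0.456
```

```bash
python3 - <<'E'
from h import *
go(.513,.219,.0198,2.3)
w=get_image("scene");crop(w,290,130,120,90,6,"pics/s8.png",1.3)
E
```

```text
t 18.27 pos [0.5134 0.2186 0.0563] jawdeg 2.2 F [-0.5 -0.3 -0.7] w 0.456
q [-1.01  0.31  0.65  1.89 -0.22  1.01 -0.22]
shift [ 0.0004 -0.0004  0.0365] turn [-0.0007 -0.0015 -0.001 ]
```

View pics/s8.png

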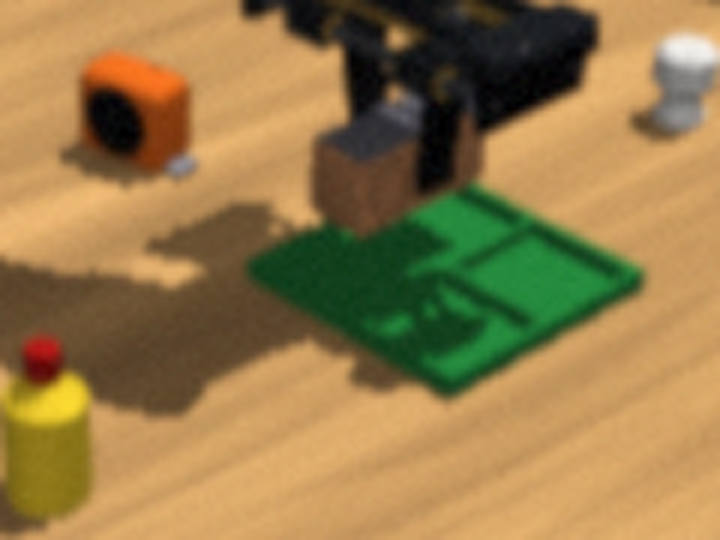

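Emit:
{"fn": "carry_out", "kwargs": {"commands": [{"tx": 0,"ty": 0,"tz": 0.02,"rx": 0,"ry": 0,"rz": 0,"jaw": 0.3},{"tx": 0,"ty": 0,"tz": 0.032,"rx": 0,"ry": 0,"rz": 0,"jaw": 0.3},{"tx": 0,"ty": 0,"tz": 0.037,"rx": 0,"ry": 0,"rz": 0,"jaw": 0.3},{"tx": 0,"ty": 0,"tz": 0.0375,"rx": 0,"ry": 0,"rz": 0,"jaw": 0.3},{"tx": 0,"ty": 0,"tz": 0.0375,"rx": 0,"ry": 0,"rz": 0,"jaw": 0.3},{"tx": 0,"ty": 0,"tz": 0.0375,"rx": 0,"ry": 0,"rz": 0,"jaw": 0.3}]}}

```text
time: 19.08
position: [0.5116, 0.2186, 0.0192]
tool_rot: [-2.174, -2.262, 0.005]
ft_force: [-7.6, -3.3, 15.8]
grip_width: 0.459
```

Emit:
{"fn": "carry_out", "kwargs": {"commands": [{"tx": 0,"ty": 0,"tz": 0,"rx": 0,"ry": 0,"rz": 0,"jaw": 0.7},{"tx": 0,"ty": 0,"tz": 0,"rx": 0,"ry": 0,"rz": 0,"jaw": 0.7},{"tx": 0,"ty": 0,"tz": 0,"rx": 0,"ry": 0,"rz": 0,"jaw": 0.7},{"tx": 0,"ty": 0,"tz": 0,"rx": 0,"ry": 0,"rz": 0,"jaw": 0.7},{"tx": 0,"ty": 0,"tz": -0.03,"rx": 0,"ry": 0,"rz": 0,"jaw": 0.7},{"tx": 0,"ty": 0,"tz": -0.07,"rx": 0,"ry": 0,"rz": 0,"jaw": 0.7},{"tx": 0,"ty": 0,"tz": -0.1,"rx": 0,"ry": 0,"rz": 0,"jaw": 0.7},{"tx": 0,"ty": 0,"tz": -0.1,"rx": 0,"ry": 0,"rz": 0,"jaw": 0.7}]}}

```text
time: 20.08
position: [0.5148, 0.2197, 0.1206]
tool_rot: [-2.176, -2.265, -0.007]
ft_force: [-0.0, 0.1, -0.7]
grip_width: 0.7
```

```bash
python3 - <<'E'
from h import *
go(.506,.4595,.10,45)
w=get_image("scene");crop(w,290,130,120,90,6,"pics/s9.png",1.3)
E
```

```text
t 20.07 pos [0.5148 0.2197 0.1206] jawdeg 2.3 F [-0.   0.1 -0.7] w 0.7
q [-1.05  0.23  0.68  1.83 -0.16  1.13 -0.27]
shift [0.2399 0.0007 0.0215] turn [ 0.0042 -0.0027 -0.7454]
```

View pics/s9.png

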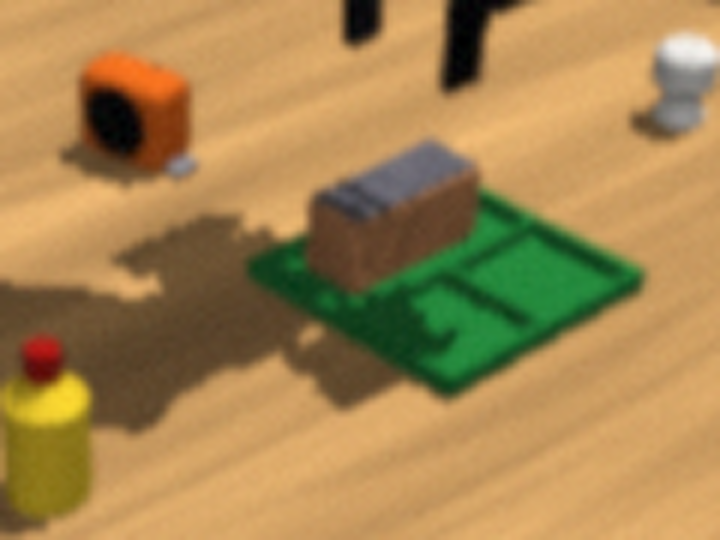

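Emit:
{"fn": "carry_out", "kwargs": {"commands": [{"tx": 0.05,"ty": 0,"tz": 0,"rx": 0,"ry": 0,"rz": -0.15,"jaw": 0.75},{"tx": 0.1,"ty": 0,"tz": 0,"rx": 0,"ry": 0,"rz": -0.3,"jaw": 0.75},{"tx": 0.15,"ty": 0,"tz": 0,"rx": 0,"ry": 0,"rz": -0.45,"jaw": 0.75},{"tx": 0.2,"ty": 0,"tz": 0,"rx": 0,"ry": 0,"rz": -0.6,"jaw": 0.75},{"tx": 0.23,"ty": 0,"tz": 0,"rx": 0,"ry": 0,"rz": -0.745,"jaw": 0.75},{"tx": 0.24,"ty": 0,"tz": 0.02,"rx": 0,"ry": 0,"rz": -0.745,"jaw": 0.75},{"tx": 0.24,"ty": 0,"tz": 0.03,"rx": 0,"ry": 0,"rz": -0.745,"jaw": 0.75},{"tx": 0.24,"ty": 0,"tz": 0.03,"rx": 0,"ry": 0,"rz": -0.745,"jaw": 0.75},{"tx": 0.24,"ty": 0,"tz": 0.03,"rx": 0,"ry": 0,"rz": -0.745,"jaw": 0.75},{"tx": 0.24,"ty": 0,"tz": 0.03,"rx": 0,"ry": 0,"rz": -0.745,"jaw": 0.75}]}}

```text
time: 21.38
position: [0.5041, 0.4582, 0.0893]
tool_rot: [-1.204, -2.9, -0.002]
ft_force: [-0.0, -0.9, -0.2]
grip_width: 0.751
```

```bash
python3 - <<'E'
from h import *
go(.506,.4595,.016,45)
c=camera_info("wrist")
w=get_image("wrist");cv2.imwrite("pics/w10.png",w[:,:,::-1])
print(proj("wrist",np.array([.506,.4595,.046]),c))
E
```

```text
t 21.38 pos [0.5041 0.4582 0.0893] jawdeg 44.9 F [-0.  -0.9 -0.2] w 0.751
q [-1.1   0.5   0.44  1.53 -0.23  1.16  0.16]
shift [-0.0006  0.0021  0.0733] turn [ 0.001  -0.0017 -0.0019]
[323.76243474 226.49704446]
```

View pics/w10.png

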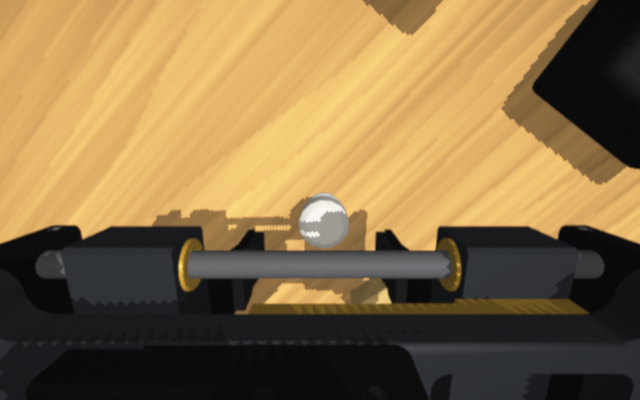

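Emit:
{"fn": "carry_out", "kwargs": {"commands": [{"tx": 0.001,"ty": 0.002,"tz": 0.04,"rx": 0,"ry": 0,"rz": 0,"jaw": 0.75},{"tx": 0.001,"ty": 0.002,"tz": 0.065,"rx": 0,"ry": 0,"rz": 0,"jaw": 0.75},{"tx": 0.001,"ty": 0.002,"tz": 0.073,"rx": 0,"ry": 0,"rz": 0,"jaw": 0.75},{"tx": 0.001,"ty": 0.002,"tz": 0.073,"rx": 0,"ry": 0,"rz": 0,"jaw": 0.75},{"tx": 0.001,"ty": 0.002,"tz": 0.073,"rx": 0,"ry": 0,"rz": 0,"jaw": 0.75},{"tx": 0.001,"ty": 0.002,"tz": 0.073,"rx": 0,"ry": 0,"rz": 0,"jaw": 0.3},{"tx": 0.001,"ty": 0.002,"tz": 0.073,"rx": 0,"ry": 0,"rz": 0,"jaw": 0.3},{"tx": 0.001,"ty": 0.002,"tz": 0.073,"rx": 0,"ry": 0,"rz": 0,"jaw": 0.3},{"tx": 0.001,"ty": 0.002,"tz": 0.073,"rx": 0,"ry": 0,"rz": 0,"jaw": 0.3},{"tx": 0.001,"ty": 0.002,"tz": 0.073,"rx": 0,"ry": 0,"rz": 0,"jaw": 0.3}], "grip_force": 15}}

```text
time: 22.68
position: [0.5041, 0.4611, 0.0156]
tool_rot: [-1.202, -2.901, -0.001]
ft_force: [-1.0, -0.3, 1.7]
grip_width: 0.429
```

```bash
python3 - <<'E'
from h import *
go(.5837,.2576,.13,92)
E
```

```text
t 22.68 pos [0.5041 0.4611 0.0156] jawdeg 45.0 F [-1.  -0.3  1.7] w 0.429
q [-1.09  0.58  0.42  1.58 -0.26  1.04  0.19]
shift [-0.2    -0.0875 -0.1148] turn [ 7.000e-04 -1.700e-03 -8.206e-01]
```

Emit:
{"fn": "carry_out", "kwargs": {"commands": [{"tx": 0,"ty": 0,"tz": -0.03,"rx": 0,"ry": 0,"rz": 0,"jaw": 0.3},{"tx": 0.0,"ty": 0,"tz": -0.08,"rx": 0,"ry": 0,"rz": 0,"jaw": 0.3},{"tx": -0.045,"ty": -0.02,"tz": -0.1,"rx": 0,"ry": 0,"rz": -0.17,"jaw": 0.3},{"tx": -0.09,"ty": -0.04,"tz": -0.1,"rx": 0,"ry": 0,"rz": -0.34,"jaw": 0.3},{"tx": -0.135,"ty": -0.06,"tz": -0.1,"rx": 0,"ry": 0,"rz": -0.51,"jaw": 0.3},{"tx": -0.18,"ty": -0.079,"tz": -0.1,"rx": 0,"ry": 0,"rz": -0.68,"jaw": 0.3},{"tx": -0.2,"ty": -0.0875,"tz": -0.09,"rx": 0,"ry": 0,"rz": -0.82,"jaw": 0.3},{"tx": -0.2,"ty": -0.0875,"tz": -0.06,"rx": 0,"ry": 0,"rz": -0.82,"jaw": 0.3},{"tx": -0.2,"ty": -0.0875,"tz": -0.045,"rx": 0,"ry": 0,"rz": -0.82,"jaw": 0.3},{"tx": -0.2,"ty": -0.0875,"tz": -0.045,"rx": 0,"ry": 0,"rz": -0.82,"jaw": 0.3},{"tx": -0.2,"ty": -0.0875,"tz": -0.045,"rx": 0,"ry": 0,"rz": -0.82,"jaw": 0.3}]}}

```text
time: 24.05
position: [0.5839, 0.2584, 0.0609]
tool_rot: [0.055, -3.141, -0.002]
ft_force: [-0.1, -0.0, 0.1]
grip_width: 0.426
```

```bash
python3 - <<'E'
from h import *
go(.5837,.2576,.0196,92)
w=get_image("scene");crop(w,290,130,120,90,6,"pics/s11.png",1.3)
E
```

```text
t 24.05 pos [0.5839 0.2584 0.0609] jawdeg 92.0 F [-0.1 -0.   0.1] w 0.426
q [-0.75  0.43  0.37  1.67 -0.18  1.07  1.28]
shift [ 0.0003 -0.0009  0.0413] turn [ 0.0016 -0.0003  0.0003]
```

View pics/s11.png

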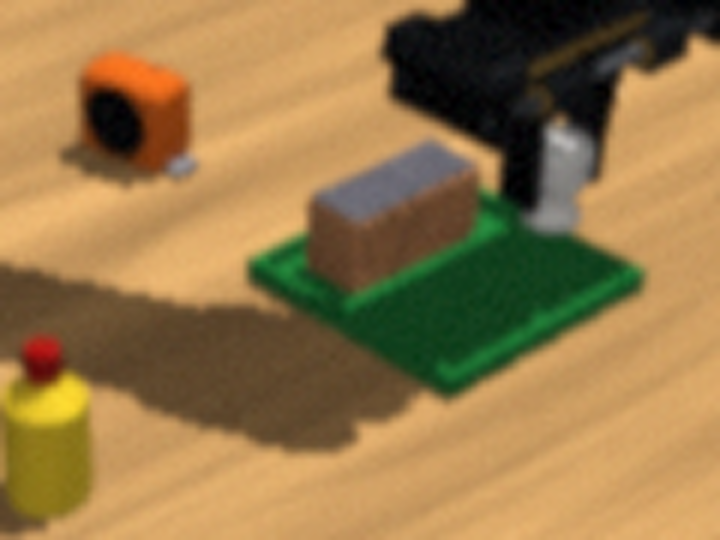

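Emit:
{"fn": "carry_out", "kwargs": {"commands": [{"tx": 0,"ty": -0.001,"tz": 0.02,"rx": 0,"ry": 0,"rz": 0,"jaw": 0.3},{"tx": 0,"ty": -0.001,"tz": 0.034,"rx": 0,"ry": 0,"rz": 0,"jaw": 0.3},{"tx": 0,"ty": -0.001,"tz": 0.04,"rx": 0,"ry": 0,"rz": 0,"jaw": 0.3},{"tx": 0,"ty": -0.001,"tz": 0.0415,"rx": 0,"ry": 0,"rz": 0,"jaw": 0.3},{"tx": 0,"ty": -0.001,"tz": 0.0415,"rx": 0,"ry": 0,"rz": 0,"jaw": 0.3},{"tx": 0,"ty": -0.001,"tz": 0.0415,"rx": 0,"ry": 0,"rz": 0,"jaw": 0.3}]}}

```text
time: 24.85
position: [0.5829, 0.2563, 0.0194]
tool_rot: [0.054, -3.138, -0.001]
ft_force: [-4.4, -2.2, 9.1]
grip_width: 0.424
```

Emit:
{"fn": "carry_out", "kwargs": {"commands": [{"tx": 0,"ty": 0,"tz": 0,"rx": 0,"ry": 0,"rz": 0,"jaw": 0.62},{"tx": 0,"ty": 0,"tz": 0,"rx": 0,"ry": 0,"rz": 0,"jaw": 0.62},{"tx": 0,"ty": 0,"tz": 0,"rx": 0,"ry": 0,"rz": 0,"jaw": 0.62},{"tx": 0,"ty": 0,"tz": 0,"rx": 0,"ry": 0,"rz": 0,"jaw": 0.62},{"tx": 0,"ty": 0,"tz": -0.03,"rx": 0,"ry": 0,"rz": 0,"jaw": 0.62},{"tx": 0,"ty": 0,"tz": -0.08,"rx": 0,"ry": 0,"rz": 0,"jaw": 0.62},{"tx": 0,"ty": 0,"tz": -0.13,"rx": 0,"ry": 0,"rz": 0,"jaw": 0.62},{"tx": 0,"ty": 0,"tz": -0.13,"rx": 0,"ry": 0,"rz": 0,"jaw": 0.62}]}}

```text
time: 25.85
position: [0.5868, 0.2576, 0.1538]
tool_rot: [-0.053, 3.134, 0.009]
ft_force: [0.4, 0.1, 0.4]
grip_width: 0.621
```

```bash
python3 - <<'E'
from h import *
go(.559,-.0492,.16,0)
w=get_image("scene");crop(w,290,130,120,90,6,"pics/s12.png",1.3)
E
```

```text
t 25.85 pos [0.5868 0.2576 0.1538] jawdeg 92.0 F [0.4 0.1 0.4] w 0.621
q [-0.77  0.35  0.39  1.59 -0.14  1.23  1.25]
shift [ 0.0382 -0.3056 -0.0081] turn [-1.1000e-03  9.6000e-03 -1.5367e+00]
```

View pics/s12.png

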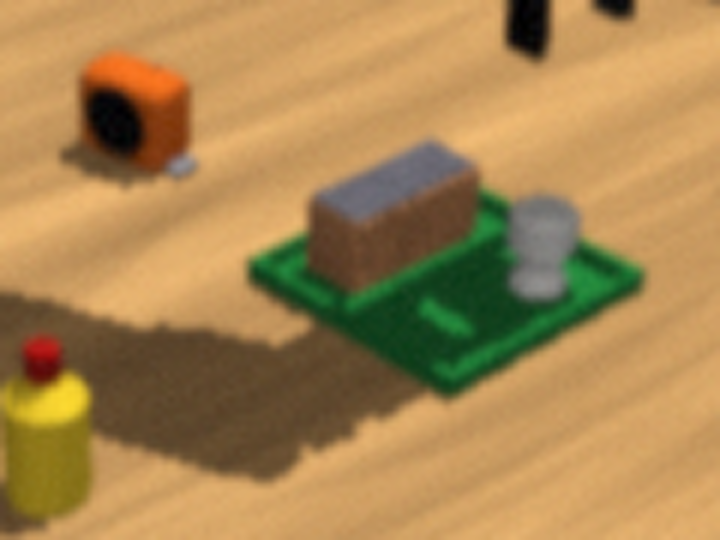

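Emit:
{"fn": "carry_out", "kwargs": {"commands": [{"tx": 0.007,"ty": -0.055,"tz": 0,"rx": 0,"ry": 0.005,"rz": 0,"jaw": 0.8},{"tx": 0.014,"ty": -0.11,"tz": 0,"rx": 0,"ry": 0.009,"rz": 0,"jaw": 0.8},{"tx": 0.021,"ty": -0.165,"tz": 0,"rx": 0,"ry": 0.009,"rz": 0,"jaw": 0.8},{"tx": 0.028,"ty": -0.22,"tz": 0,"rx": 0,"ry": 0.009,"rz": 0,"jaw": 0.8},{"tx": 0.034,"ty": -0.27,"tz": 0,"rx": 0,"ry": 0.009,"rz": 0,"jaw": 0.8},{"tx": 0.038,"ty": -0.3,"tz": 0,"rx": 0,"ry": 0.009,"rz": 0,"jaw": 0.8},{"tx": 0.038,"ty": -0.3055,"tz": 0.02,"rx": 0,"ry": 0.009,"rz": 0,"jaw": 0.8},{"tx": 0.038,"ty": -0.3055,"tz": 0.03,"rx": 0,"ry": 0.009,"rz": 0,"jaw": 0.8},{"tx": 0.038,"ty": -0.3055,"tz": 0.03,"rx": 0,"ry": 0.009,"rz": 0,"jaw": 0.8},{"tx": 0.038,"ty": -0.3055,"tz": 0.03,"rx": 0,"ry": 0.009,"rz": 0,"jaw": 0.8},{"tx": 0.038,"ty": -0.3055,"tz": 0.03,"rx": 0,"ry": 0.009,"rz": 0,"jaw": 0.8}]}}

```text
time: 27.28
position: [0.5566, -0.0496, 0.1188]
tool_rot: [0.055, -3.132, -0.002]
ft_force: [-0.2, -0.6, -0.1]
grip_width: 0.804
```

```bash
python3 - <<'E'
from h import *
go(.559,-.0492,.023,92)
c=camera_info("wrist")
w=get_image("wrist");cv2.imwrite("pics/w13.png",w[:,:,::-1])
print(proj("wrist",np.array([.559,-.0492,.085]),c))
E
```

```text
t 27.27 pos [ 0.5566 -0.0496  0.1188] jawdeg 92.0 F [-0.2 -0.6 -0.1] w 0.804
q [-0.45  0.23  0.55  1.82 -0.13  1.14  1.76]
shift [-0.0033  0.0002  0.0958] turn [ 0.0011 -0.0095  0.0003]
[319.59993151 234.21862952]
```

View pics/w13.png

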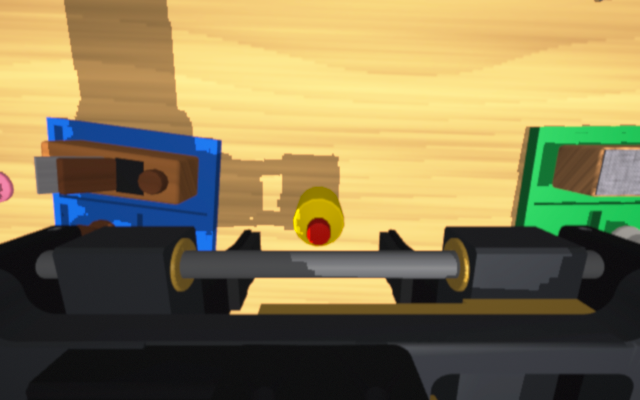

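Emit:
{"fn": "carry_out", "kwargs": {"commands": [{"tx": -0.0025,"ty": 0,"tz": 0.04,"rx": 0,"ry": -0.009,"rz": 0,"jaw": 0.8},{"tx": -0.0025,"ty": 0,"tz": 0.08,"rx": 0,"ry": -0.009,"rz": 0,"jaw": 0.8},{"tx": -0.0025,"ty": 0,"tz": 0.096,"rx": 0,"ry": -0.009,"rz": 0,"jaw": 0.8},{"tx": -0.0025,"ty": 0,"tz": 0.096,"rx": 0,"ry": -0.009,"rz": 0,"jaw": 0.8},{"tx": -0.0025,"ty": 0,"tz": 0.096,"rx": 0,"ry": -0.009,"rz": 0,"jaw": 0.8},{"tx": -0.0025,"ty": 0,"tz": 0.096,"rx": 0,"ry": -0.009,"rz": 0,"jaw": 0.8},{"tx": -0.0025,"ty": 0,"tz": 0.096,"rx": 0,"ry": -0.009,"rz": 0,"jaw": 0.3},{"tx": -0.0025,"ty": 0,"tz": 0.096,"rx": 0,"ry": -0.009,"rz": 0,"jaw": 0.3},{"tx": -0.0025,"ty": 0,"tz": 0.096,"rx": 0,"ry": -0.009,"rz": 0,"jaw": 0.3},{"tx": -0.0025,"ty": 0,"tz": 0.096,"rx": 0,"ry": -0.009,"rz": 0,"jaw": 0.3},{"tx": -0.0025,"ty": 0,"tz": 0.096,"rx": 0,"ry": -0.009,"rz": 0,"jaw": 0.3}], "grip_force": 18}}

```text
time: 28.7
position: [0.5576, -0.05, 0.0223]
tool_rot: [0.054, -3.14, -0.002]
ft_force: [0.1, 0.1, 0.7]
grip_width: 0.474
```

```bash
python3 - <<'E'
from h import *
go(.5865,.1850,.07,92)
E
```

```text
t 28.7 pos [ 0.5576 -0.05    0.0223] jawdeg 92.0 F [0.1 0.1 0.7] w 0.474
q [-0.41  0.35  0.53  1.9  -0.21  0.95  1.82]
shift [-0.0369  0.2339 -0.0475] turn [ 0.001  -0.0016 -0.0007]
```

Emit:
{"fn": "carry_out", "kwargs": {"commands": [{"tx": 0,"ty": 0,"tz": -0.03,"rx": 0,"ry": 0,"rz": 0,"jaw": 0.3},{"tx": 0,"ty": 0.01,"tz": -0.08,"rx": 0,"ry": 0,"rz": 0,"jaw": 0.3},{"tx": -0.009,"ty": 0.06,"tz": -0.09,"rx": 0,"ry": 0,"rz": 0,"jaw": 0.3},{"tx": -0.018,"ty": 0.11,"tz": -0.09,"rx": 0,"ry": 0,"rz": 0,"jaw": 0.3},{"tx": -0.026,"ty": 0.16,"tz": -0.09,"rx": 0,"ry": 0,"rz": 0,"jaw": 0.3},{"tx": -0.034,"ty": 0.21,"tz": -0.09,"rx": 0,"ry": 0,"rz": 0,"jaw": 0.3},{"tx": -0.037,"ty": 0.234,"tz": -0.09,"rx": 0,"ry": 0,"rz": 0,"jaw": 0.3},{"tx": -0.037,"ty": 0.234,"tz": -0.07,"rx": 0,"ry": 0,"rz": 0,"jaw": 0.3},{"tx": -0.037,"ty": 0.234,"tz": -0.05,"rx": 0,"ry": 0,"rz": 0,"jaw": 0.3},{"tx": -0.037,"ty": 0.234,"tz": -0.045,"rx": 0,"ry": 0,"rz": 0,"jaw": 0.3},{"tx": -0.037,"ty": 0.234,"tz": -0.045,"rx": 0,"ry": 0,"rz": 0,"jaw": 0.3},{"tx": -0.037,"ty": 0.234,"tz": -0.045,"rx": 0,"ry": 0,"rz": 0,"jaw": 0.3}]}}

```text
time: 30.2
position: [0.5873, 0.1845, 0.0681]
tool_rot: [0.052, -3.141, -0.002]
ft_force: [-0.2, -1.1, -1.4]
grip_width: 0.481
```

```bash
python3 - <<'E'
from h import *
go(.5865,.1850,.0263,92)
w=get_image("scene");crop(w,290,130,120,90,6,"pics/s14.png",1.3)
E
```

```text
t 30.2 pos [0.5873 0.1845 0.0681] jawdeg 91.9 F [-0.2 -1.1 -1.4] w 0.481
q [-0.69  0.38  0.42  1.73 -0.18  1.07  1.39]
shift [0.0008 0.0004 0.0418] turn [ 0.0014 -0.0003 -0.0017]
```

View pics/s14.png

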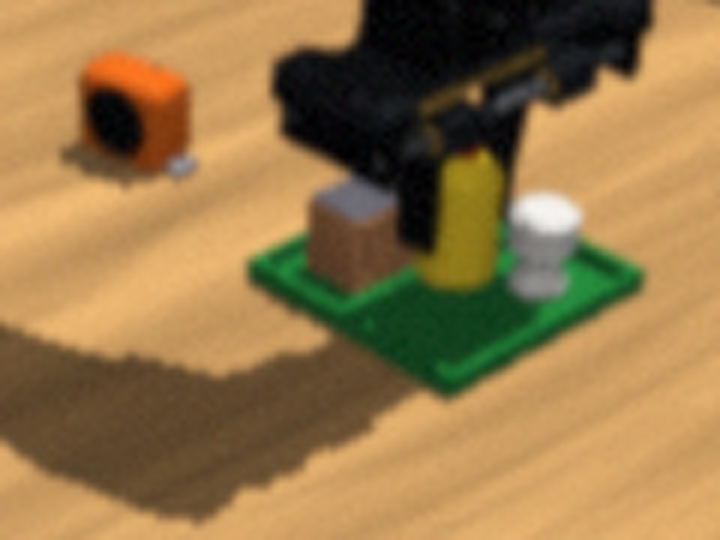

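Emit:
{"fn": "carry_out", "kwargs": {"commands": [{"tx": 0.0005,"ty": 0,"tz": 0.02,"rx": 0,"ry": 0,"rz": 0,"jaw": 0.3},{"tx": 0.0005,"ty": 0,"tz": 0.034,"rx": 0,"ry": 0,"rz": 0,"jaw": 0.3},{"tx": 0.0005,"ty": 0,"tz": 0.04,"rx": 0,"ry": 0,"rz": 0,"jaw": 0.3},{"tx": 0.0005,"ty": 0,"tz": 0.042,"rx": 0,"ry": 0,"rz": 0,"jaw": 0.3},{"tx": 0.0005,"ty": 0,"tz": 0.042,"rx": 0,"ry": 0,"rz": 0,"jaw": 0.3},{"tx": 0.0005,"ty": 0,"tz": 0.042,"rx": 0,"ry": 0,"rz": 0,"jaw": 0.3}]}}

```text
time: 31.0
position: [0.5851, 0.1849, 0.0263]
tool_rot: [0.054, -3.137, -0.001]
ft_force: [-5.1, -1.3, 8.4]
grip_width: 0.476
```

```bash
python3 - <<'E'
from h import *
go(.5865,.1850,.0263,92)
w=get_image("scene");crop(w,290,130,120,90,6,"pics/s15.png",1.3)
E
```

```text
t 31.0 pos [0.5851 0.1849 0.0263] jawdeg 92.0 F [-5.1 -1.3  8.4] w 0.476
q [-0.68  0.43  0.41  1.76 -0.2   1.    1.41]
shift [-0.0014  0.0001 -0.0001] turn [ 0.0009 -0.0041 -0.0007]
```

View pics/s15.png

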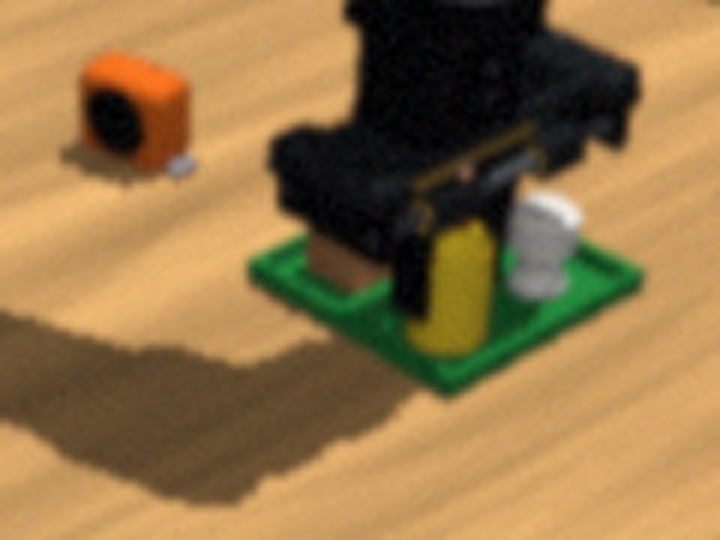

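Emit:
{"fn": "carry_out", "kwargs": {"commands": [{"tx": 0,"ty": 0,"tz": -0.001,"rx": 0,"ry": 0,"rz": 0,"jaw": 0.3},{"tx": 0,"ty": 0,"tz": -0.001,"rx": 0,"ry": 0,"rz": 0,"jaw": 0.62},{"tx": 0,"ty": 0,"tz": -0.001,"rx": 0,"ry": 0,"rz": 0,"jaw": 0.62},{"tx": 0,"ty": 0,"tz": -0.001,"rx": 0,"ry": 0,"rz": 0,"jaw": 0.62},{"tx": 0,"ty": 0,"tz": -0.001,"rx": 0,"ry": 0,"rz": 0,"jaw": 0.62},{"tx": 0,"ty": 0,"tz": -0.02,"rx": 0,"ry": 0,"rz": 0,"jaw": 0.62},{"tx": 0,"ty": 0,"tz": -0.06,"rx": 0,"ry": 0,"rz": 0,"jaw": 0.62},{"tx": 0,"ty": 0,"tz": -0.1,"rx": 0,"ry": 0,"rz": 0,"jaw": 0.62},{"tx": 0,"ty": 0,"tz": -0.15,"rx": 0,"ry": 0,"rz": 0,"jaw": 0.62},{"tx": 0,"ty": 0,"tz": -0.2,"rx": 0,"ry": 0,"rz": 0,"jaw": 0.62},{"tx": 0,"ty": 0,"tz": -0.2,"rx": 0,"ry": 0,"rz": 0,"jaw": 0.62}]}}

```text
time: 32.42
position: [0.5893, 0.1853, 0.2323]
tool_rot: [-0.053, 3.133, 0.008]
ft_force: [-0.3, 1.0, -0.6]
grip_width: 0.617
```

```bash
python3 - <<'E'
from h import *
s=get_image("scene");t=get_image("top")
crop(s,290,130,120,90,6,"pics/s16.png",1.3);crop(s,160,170,160,120,5,"pics/s16b.png",1.3)
cv2.imwrite("pics/s16f.png",s[:,:,::-1]);crop(t,0,30,640,370,1.25,"pics/t16.png",1.5)
E
```

```text
(no output)
```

View pics/s16.png

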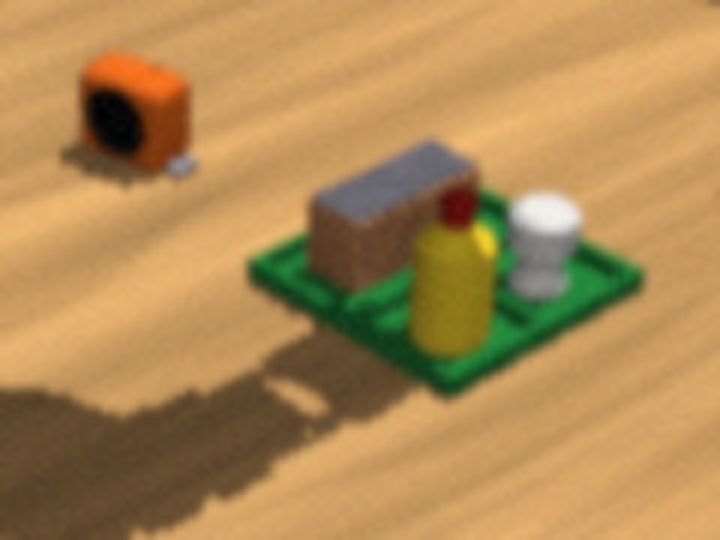

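View pics/s16b.png

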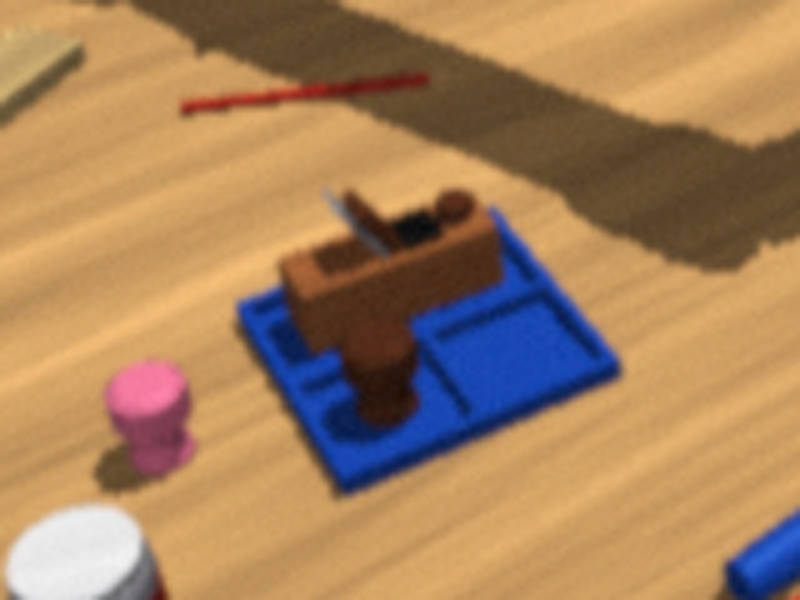

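View pics/t16.png

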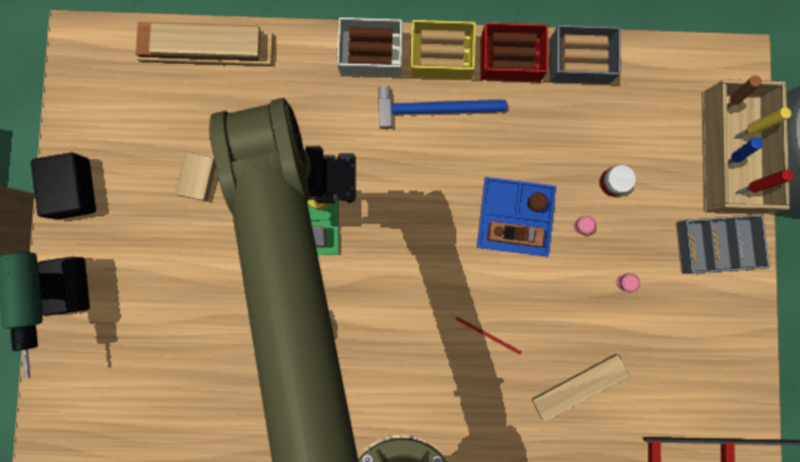

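Emit:
{"fn": "carry_out", "kwargs": {"commands": [{"tx": 0.02,"ty": -0.05,"tz": 0,"rx": 0,"ry": 0,"rz": 0,"jaw": 0.62},{"tx": 0.02,"ty": -0.1,"tz": 0,"rx": 0,"ry": 0,"rz": 0,"jaw": 0.62},{"tx": 0.02,"ty": -0.15,"tz": 0,"rx": 0,"ry": 0,"rz": 0,"jaw": 0.62},{"tx": 0.02,"ty": -0.19,"tz": 0,"rx": 0,"ry": 0,"rz": 0,"jaw": 0.62},{"tx": 0.02,"ty": -0.2,"tz": 0,"rx": 0,"ry": 0,"rz": 0,"jaw": 0.62},{"tx": 0.02,"ty": -0.2,"tz": 0,"rx": 0,"ry": 0,"rz": 0,"jaw": 0.62},{"tx": 0.02,"ty": -0.2,"tz": 0,"rx": 0,"ry": 0,"rz": 0,"jaw": 0.62}]}}

```text
time: 33.4
position: [0.5731, -0.0133, 0.2247]
tool_rot: [0.058, -3.138, -0.003]
ft_force: [0.0, 0.3, -0.1]
grip_width: 0.618
```

```bash
python3 - <<'E'
from h import *
s=get_image("scene");t=get_image("top")
crop(t,200,160,100,75,8,"pics/t17.png",1.5);crop(t,370,160,100,75,8,"pics/t17b.png",1.8)
crop(s,340,150,80,60,10,"pics/s17.png",1.3)
for z in(.004,.062,.089):
    p=proj("scene",np.array([.5865,.185,z]));print(z,(p-[340,150])*10, (proj("top",np.array([.5865,.185,z]))-[200,160])*8)
E
```

```text
0.004 [241.21837993 348.34275676] [450.91462441 248.12941286]
0.062 [253.91871929 190.43577243] [428.38135912 226.61323057]
0.089 [260.0992886  113.59097053] [417.17373188 215.91148152]
```

View pics/t17.png

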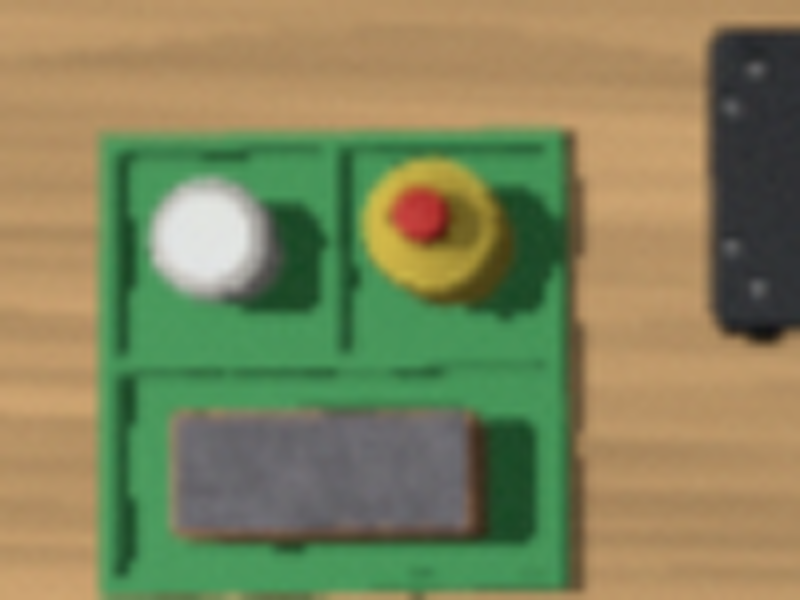

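View pics/t17b.png

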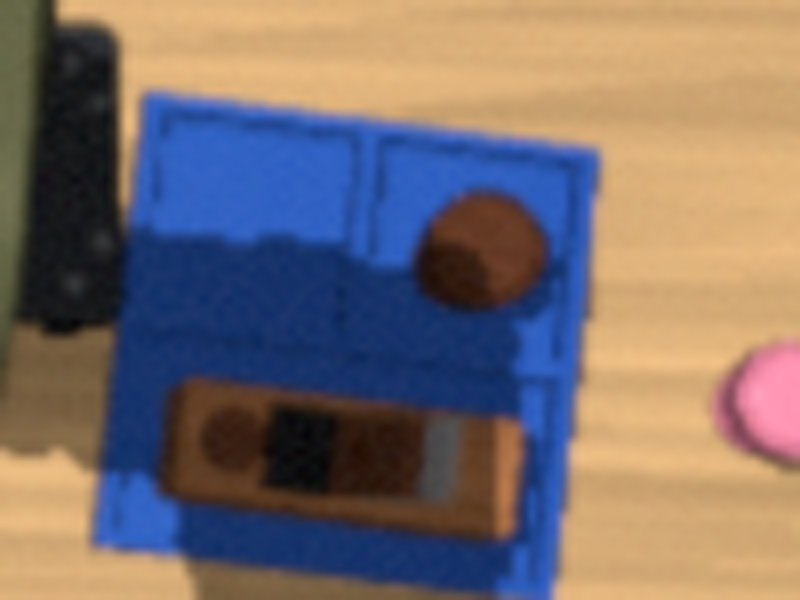

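View pics/s17.png

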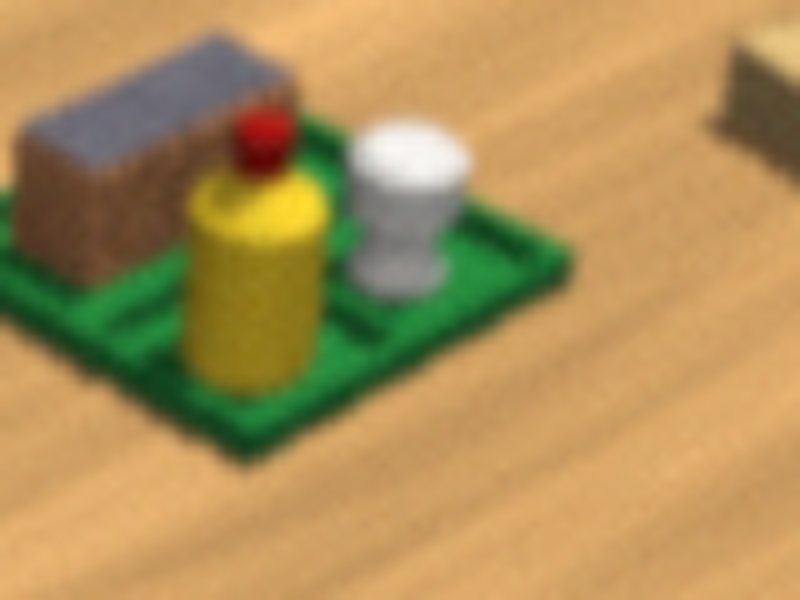

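All five items are in their wells. In the top crop the glue cap sits at (420,215), against (417,216) predicted for an upright bottle. The cork and white knob are inside their green wells, and the plane and dark knob are inside their blue wells. I'm handing the job in.

```bash
python3 - <<'E'
from bench import ctrl
print(ctrl.close_job())
E
```

```text
the job is handed in; nothing more can be done
None
```

Both kits are made up and the job is handed in at about 33.5 s of the 133 s allowed. I worked in the order you listed:
- **Blue tray:** the plane is in the long well and the dark knob is in a small well.
- **Green tray:** the cork block is in the long well, and the white knob and glue bottle each have a small well.

The last top and scene pictures show each item upright inside its own well. The glue cap was within about 1 mm of where an upright bottle's would be. The arm was clear at about z = 0.22 m with the jaws open. The hammer, tin, tape measure and look-alikes were not touched, and look unmoved in the last pictures that show them.

The force reading reached at most about 16 N at the ends of the moves, while setting the cork down; I did not read it between. The white knob and glue bottle looked slightly tilted in the gripper before release, but both stood straight once let go. No check failed.

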